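Take the bench stack apart into its nests

ROBOT

A 7-joint arm with a two-finger parallel gripper is mounted at the origin on the work surface; the furniture and walls round the work are solid. World frame = base frame: x ahead of the robot, y to its left, z up, the work surface at z = 0. Lengths are in m, angles in rad, forces in N, time in s.
With the tool pointing down it reaches from about 0.4 to 0.85 m from the base axis. Payload 10.4 kg.
Tool frame: the origin (TCP) lies between the finger pads; the fingertips stand tcp_to_tips ahead of it and the grasp point (between the pads) lies 8 mm behind it (tcp_to_tips is the distance from the TCP to the fingertips, in m); z points along the fingers, y is the line along which they close (so a half turn about z gives the same grasp; the last joint's range is limited). The gripper opens to 85 mm and grips with 20 to 120 N. Pads are 22 mm wide; open, the fingers measure 114 mm over their backs; the gripper's body (76 mm by 85 mm) begins 54 mm behind the grasp point. The pads swing forward as they close: fully open they stand 13 mm farther back than shut.
Start: joints at [-1.223, 0.332, -0.065, 1.46, 0.022, 1.35, -0.088], TCP at [0.226, 0.583, 0.216] pointing down, gripper open.
Joint ranges: [-2.6, 2.6], [-0.5, 2.12], [-1.47, 1.34], [0.16, 2.42], [-1.27, 4.41], [0.06, 2.06], [-2.6, 2.6]. Speed limits (rad/s): [2.22, 2.22, 2.79, 2.79, 3.14, 3.14, 3.14].

INTERFACE

Orientations are given as a unit quaternion [x, y, z, w].
In Python, from workcell import * gives the robot as it stands.
- The arm moves only by the tool apply_moves, never from a script. Its argument "rows" is a list of rows, each an object of numbers: "x", "y", "z": the shift along the tool's x, y, z in mm; "ax", "ay", "az": the turn, a rotation vector about the tool's x, y, z in degrees; "gripper": the closure, from 0 (fully open) to 1 (shut). A call has 1 to 5 rows; each row shifts and turns the commanded pose from where the row before left it, along the tool's axes as they then stand; what a row does not reach is not made up. A row lasts 1/12 s, in which the tool goes at most 41.7 mm and 7.16 degrees, less where a joint would pass 70% of its speed; a pose out of reach is approached as far as the arm can. A call with a gripper value outside its range is refused whole. The fingers move at their own pace and stop on an object; "newtons" is the grip in N (left out, the last holds). Time passes only in rows, so rows that do not move let the fingers close. It gives the time, the measured TCP pose, the force, the opening and the grip force at its end, in the units of the state.
- get_obs(): the state, without advancing time (a new reading comes with each control period).
- camera(name): name is "side" or "top"; returns a dict with "color" (384x512x3 uint8, red, green, blue), "fov_y" (degrees; the focal length in pixels is half the picture's height over the tangent of half this angle, whatever the lens; pixels are square), "cx", "cy" (the principal point, pixels), "rvec" (rotation vector, rad) and "tvec" (3), from world to camera coordinates, as OpenCV has them. Camera axes: x right, y down, z forward; pixel columns grow to the right and rows downward; lengths in m; the calibration is good to about 2 mm. A picture is of the moment at which its call begins. There is no depth.
- hand_in(): hands the job in; it is judged then, once.
The state is a dict: "clock": time; "joint_pos": joint angles; "joint_velocities": joint speeds; "tau": joint torques, N m; "position": TCP position; "ee_rot": TCP orientation; "ft_force": force on the tool from outside, world axes, zero at the start; "torque": the same for the moment, N m; "grip_width": opening from 0.0 (shut) to 1.0 (fully open); "grasp_force": force on a finger pad.
Only numpy, scipy, OpenCV 4.12 (cv2) and the standard library are available. Lean on these libraries where they do the work, as an engineer would, in place of code of your own. Each camera call takes 0.05 s, during which the arm holds its last target. There are 200 camera calls.

TASK

The mandrel, the ring gauge, the black tape roll and the wooden shaft block have been left piled up in one stack. Take the stack apart and put each one away upright and centred in its own cork-lined nest, flat on the cork inside the rim: the mandrel in the smallest round nest, the ring gauge in the middle-sized round one, the tape roll in the largest round one and the shaft block in the rectangular one, its long side along the nest's long side. Do not tip anything over, and do not shove the jar of pins.

Things in the scene. Friction and masses are not known exactly. Their poses are not given: they have to be found in the camera images.
- mandrel: Bright steel mandrel, on top of the stack at the start, standing on its round flange: flange 30 mm across and 12 mm high, above it a stem 16 mm thick (a little thinner at its top), 50 mm high over all, about 70 g. Loose. Origin: centre of its underside; z up along the stem.
- ring_gauge: Bright steel ring gauge, a thick flat ring 44 mm across and 14 mm high with a small bore, about 120 g; second in the stack, under the mandrel. Loose. Origin: centre of its underside; z up.
- tape_roll: Roll of black tape lying flat, 58 mm across and 19 mm high, about 80 g; third in the stack, under the ring gauge. Loose. Origin: centre of its underside (within 1 mm); z up.
- shaft_block: Brown wooden shaft clamp block, 62 mm (its x) by 96 mm (its y) by 22 mm high, with a groove 14 mm wide and 8 mm deep along the middle of its top (along its y), about 160 g; the bottom of the stack, on the table. Loose. Origin: centre of its underside; y along its length, z up.
- nest_small: fixed small round dark wooden saucer with a cork floor, 58 mm across outside and 50 mm across inside the rim; its floor is 4 mm above the table and its rim 4 mm wide and 3 mm higher than the floor (top 7 mm above the table). Origin: centre of its underside, on the table; z up. Place of the mandrel.
- nest_medium: fixed middle-sized round dark wooden saucer with a cork floor, 72 mm across outside and 64 mm across inside the rim; its floor is 4 mm above the table and its rim 4 mm wide and 3 mm higher than the floor (top 7 mm above the table). Origin: centre of its underside, on the table; z up. Place of the ring gauge.
- nest_large: fixed large round dark wooden saucer with a cork floor, 86 mm across outside and 78 mm across inside the rim; its floor is 4 mm above the table and its rim 4 mm wide and 3 mm higher than the floor (top 7 mm above the table). Origin: centre of its underside, on the table; z up. Place of the tape roll.
- nest_tray: fixed rectangular dark wooden tray with a cork floor, 90 mm (its x) by 124 mm (its y) outside and 82 by 116 mm inside the rim; floor 4 mm above the table, rim 4 mm wide and 3 mm higher than the floor. Origin: centre of its underside, on the table; y along its length, z up. Place of the shaft block, either way round.
- pin_jar: Clear jar of pins with a blue-green lid, 56 mm across, 74 mm high, standing on the table among the nests; to be left alone. Loose. Origin: centre of its underside; z up.
Not all that is in view belongs to the job. Leave any yellow look-alike of the mandrel alone.

How it is judged:
By the outcome, as a careful person would: the job done as asked, in the order asked, and still so for the second after the job is handed in, with the robot touching nothing.
It also fails if it takes over 120 s, if anything falls off the work surface, if the arm or the gripper's body presses on something with over 40 N, if the wrist force passes 120 N, or if a joint passes its speed limit or range.

## Working session

There is one attempt and no reset: what is moved stays moved. The work goes in short steps, Python scripts to look and compute and a tool call to move; the robot and the scene stay as the last step left them, time stands still between calls to the robot, and variables do not carry over. Pictures are saved under pics/ and viewed, at most 14 in all, crops included, and the job is handed in when it is done.

Besides the shell and the picture viewer there is one more tool, called after "Call:" as a command line: name --argument value ..., lists and objects as JSON in quotes. apply_moves: Moves the arm, as the interface text tells. Its arguments: {"type":"object","properties":{"rows":{"type":"array","items":{"type":"object","properties":{"x":{"type":"number"},"y":{"type":"number"},"z":{"type":"number"},"ax":{"type":"number"},"ay":{"type":"number"},"az":{"type":"number"},"gripper":{"type":"number"}}}},"newtons":{"type":"number"}},"required":["rows"]}

```bash
ls; mkdir -p pics
python3 - <<'E'
from workcell import *
import cv2
o=get_obs();print(o)
for n in("side","top"):
    c=camera(n);cv2.imwrite(f"pics/{n}0.png",c["color"][:,:,::-1]);print(n,{k:v for k,v in c.items() if k!="color"})
E
```

```text
pics
{'clock': 0.0, 'joint_pos': array([-1.22257231,  0.33289301, -0.06467694,  1.46094209,  0.0216214 ,
        1.34988491, -0.08853589]), 'joint_velocities': array([-0.00154008, -0.00108011, -0.00105009, -0.00216042,  0.00161068,
        0.00028992,  0.0006834 ]), 'tau': array([-6.00343992e-04, -6.25446296e+01,  4.87439730e-02, -3.91596651e+01,
        1.62159739e-02,  1.01051334e-02, -9.22894912e-06]), 'position': array([0.22637312, 0.58214252, 0.21530232]), 'ee_rot': array([ 1.84367166e-01,  9.82857180e-01, -7.10578808e-04, -8.55431477e-05]), 'ft_force': array([-0.54039647, -0.48319902, -0.12619009]), 'torque': array([ 0.03897646, -0.02471766,  0.02765934]), 'grasp_force': 0.0, 'grip_width': 0.9995819453044786}
side {'fov_y': 53.91051523759126, 'cx': 256.9870210655699, 'cy': 186.58217462049723, 'rvec': array([ 0.49014735, -2.92400115,  0.74890228]), 'tvec': array([0.41579817, 0.14025489, 0.84470728])}
top {'fov_y': 53.86696516062075, 'cx': 255.13213378105232, 'cy': 187.52901223070637, 'rvec': array([ 2.18807706, -2.12547852,  0.13281411]), 'tvec': array([-0.00929647,  0.4380911 ,  0.93722656])}
```

View pics/top0.png

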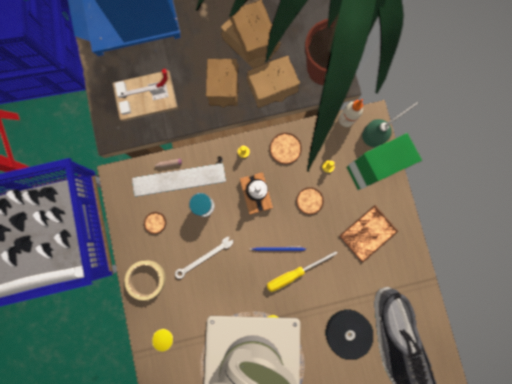

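View pics/side0.png

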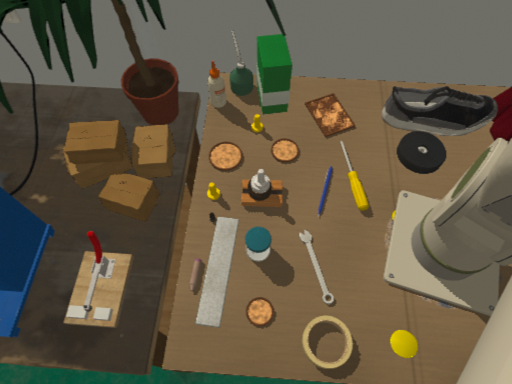

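```bash
cat > h.py <<'E'
from workcell import *
import cv2,numpy as np
def K(c):
    f=c["color"].shape[0]/2/np.tan(np.radians(c["fov_y"]/2));return np.array([[f,0,c["cx"]],[0,f,c["cy"]],[0,0,1]])
def ray(c,uv):
    R=cv2.Rodrigues(c["rvec"])[0];return -R.T@c["tvec"],R.T@np.linalg.solve(K(c),np.array([uv[0],uv[1],1.]))
def onz(c,uv,z):
    o,d=ray(c,uv);return (o+d*(z-o[2])/d[2])
def proj(c,p):
    return cv2.projectPoints(np.array(p,float).reshape(-1,1,3),c["rvec"],c["tvec"],K(c),None)[0].reshape(-1,2)
def crop(c,box,s,name):
    x0,y0,x1,y1=box;cv2.imwrite(name,cv2.resize(c["color"][y0:y1,x0:x1,::-1],None,fx=s,fy=s,interpolation=cv2.INTER_CUBIC))
def mask(c,lo,hi):
    return cv2.inRange(cv2.cvtColor(c["color"],cv2.COLOR_RGB2HSV),lo,hi)
def blobs(m,amin=60):
    cs,_=cv2.findContours(m,cv2.RETR_EXTERNAL,cv2.CHAIN_APPROX_NONE);return [k for k in cs if cv2.contourArea(k)>amin]
E
python3 - <<'E'
from h import *
for n,box in(("top",(130,125,410,275)),("side",(190,80,370,340))):
    c=camera(n);print(n,"campos",ray(c,(0,0))[0],"base",proj(c,[[0,0,0],[.5,0,0],[.5,.3,0]]).round())
    pts={"top":dict(L=(285,149),M=(310,201),S=(154,223),T=(369,234),jar=(201,205),st=(257,190)),"side":dict(L=(225,156),M=(285,150),S=(260,312),T=(330,115),jar=(258,240),st=(262,185))}[n]
    for k,p in pts.items(): 
        print(k,onz(c,p,.004).round(3),cv2.cvtColor(c["color"],cv2.COLOR_RGB2HSV)[p[1],p[0]])
    crop(c,box,2.8 if n=="top" else 2.3,f"pics/{n}1.png")
E
```

```text
top campos [3.19010185e-01 8.07282391e-04 9.84192929e-01] base [[251. 364.]
 [257. 166.]
 [144. 162.]]
L [ 0.546 -0.073  0.004] [ 16 123 243]
M [ 0.41  -0.14   0.004] [ 16 122 242]
S [0.341 0.262 0.004] [ 16 124 241]
T [ 0.329 -0.293  0.004] [ 12 139 183]
jar [0.391 0.143 0.004] [ 94 171 125]
st [ 0.435 -0.002  0.004] [ 11  17 163]
side campos [0.29935627 0.40309903 0.80869459] base [[443. 249.]
 [234. 186.]
 [183. 305.]]
L [ 0.551 -0.071  0.004] [ 15 152 206]
M [ 0.412 -0.138  0.004] [ 15 152 211]
S [0.343 0.262 0.004] [ 15 152 211]
T [ 0.33  -0.288  0.004] [ 15 152 226]
jar [0.398 0.115 0.004] [ 92 155  94]
st [ 0.435 -0.022  0.004] [ 19  32 126]
```

View pics/top1.png

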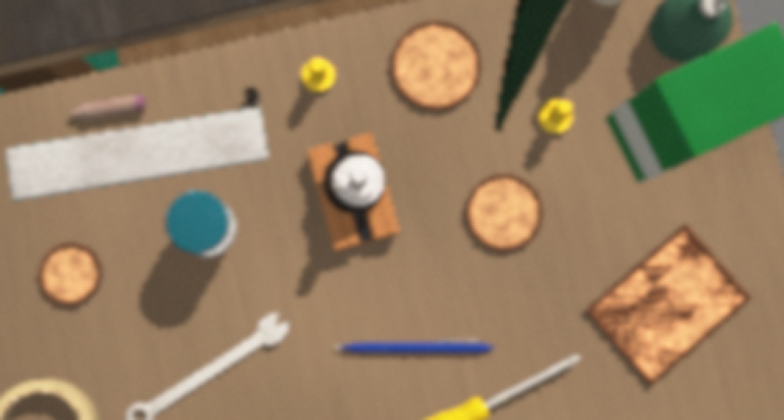

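View pics/side1.png

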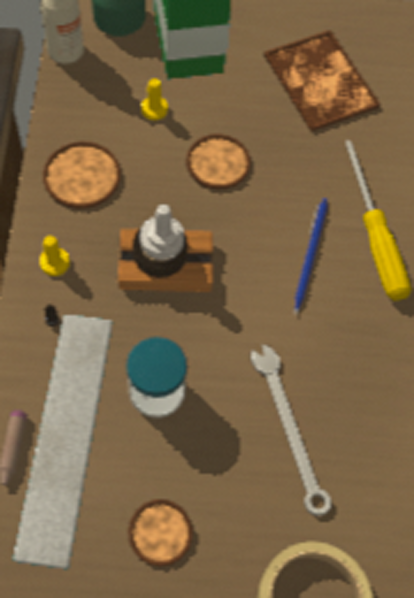

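```bash
cat > m.py <<'E'
from h import *
W={}
for n,roi,jr in(("top",(230,165,285,225),(180,190,220,220)),("side",(235,160,295,215),(240,222,276,250))):
    c=camera(n);print(n)
    m=mask(c,(8,100,150),(22,200,255)) if n=="top" else mask(c,(8,110,130),(22,200,255))
    m=cv2.morphologyEx(m,cv2.MORPH_CLOSE,np.ones((5,5)))
    m[roi[1]:roi[3],roi[0]:roi[2]]=0
    for k in blobs(m,150):
        w=np.array([onz(c,p[0],.006)[:2] for p in k],np.float32)
        x=w.mean(0)
        if .3<x[0]<.65 and abs(x[1])<.35:
            (e,ax,a)=cv2.fitEllipse(w); r=cv2.minAreaRect(w*1000)
            print(" cork",np.round(e,4),np.round(ax,4)," rect",np.round(r[0],1),np.round(r[1],1),round(r[2],1))
    hsv=cv2.cvtColor(c["color"],cv2.COLOR_RGB2HSV)
    big=cv2.resize(c["color"][roi[1]:roi[3],roi[0]:roi[2],::-1],None,fx=9,fy=9,interpolation=cv2.INTER_CUBIC)
    cv2.imwrite(f"pics/stk_{n}.png",big)
    t=mask(c,(80,80,60),(105,255,255));z=np.zeros_like(t);z[jr[1]:jr[3],jr[0]:jr[2]]=t[jr[1]:jr[3],jr[0]:jr[2]]
    for k in blobs(z,60): e=cv2.fitEllipse(k);print(" lid",np.round(onz(c,e[0],.074),4))
E
python3 m.py; python3 -c "
import cv2,numpy as np
a=cv2.imread('pics/stk_top.png');b=cv2.imread('pics/stk_side.png');h=max(a.shape[0],b.shape[0]);o=np.zeros((h,800,3),np.uint8)
f=.72;a=cv2.resize(a,None,fx=f,fy=f);b=cv2.resize(b,None,fx=f,fy=f);o[:a.shape[0],:a.shape[1]]=a;o[:b.shape[0],400:400+b.shape[1]]=b;cv2.imwrite('pics/stk.png',o)"
```

```text
top
 cork [0.3437 0.2606] [0.0498 0.0523]  rect [344.8 260.3] [53.8 49. ] 3.7
 cork [ 0.3331 -0.2937] [0.098  0.1399]  rect [ 331.8 -294.3] [ 92.1 126.3] 43.7
 cork [ 0.4142 -0.1397] [0.0655 0.0705]  rect [ 414.  -139.4] [64.7 70.5] 64.6
 cork [ 0.5509 -0.0733] [0.0783 0.0864]  rect [552.7 -76.3] [83.8 82. ] 1.4
 lid [0.3886 0.1354 0.074 ]
side
 cork [0.3438 0.2616] [0.0468 0.0476]  rect [344.  261.7] [47.4 45.6] 19.0
 cork [0.4095 0.2296] [0.0342 0.0485]  rect [411.6 233.5] [49.7 36.7] 65.2
 cork [0.3159 0.0263] [0.0806 0.1388]  rect [309.8  30.3] [153.4  87.9] 73.9
 cork [0.5427 0.0703] [0.0876 0.378 ]  rect [549.4  95.3] [101.4 408.2] 4.4
 cork [ 0.4124 -0.1375] [0.059  0.0612]  rect [ 412.  -138.9] [61.6 58.7] 19.0
 cork [ 0.3279 -0.2908] [0.0774 0.1086]  rect [ 331.2 -288.9] [ 80.3 112.9] 41.8
 lid [0.3906 0.1375 0.074 ]
```

View pics/stk.png

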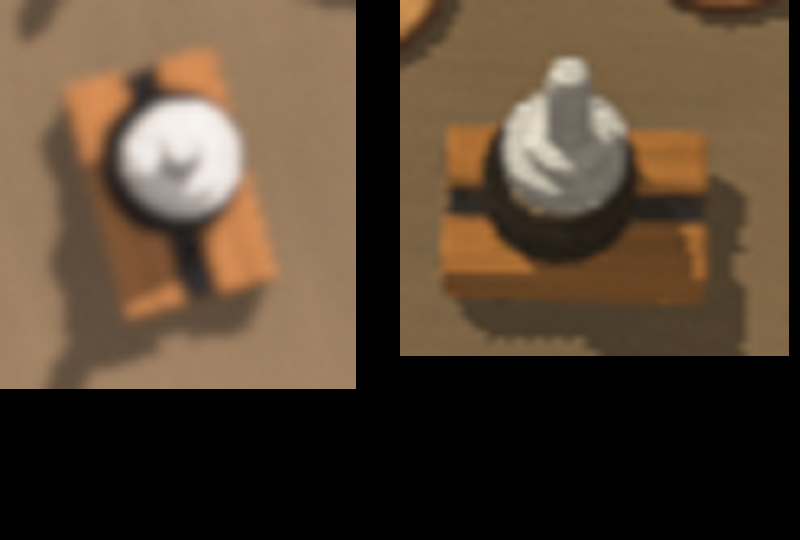

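Run:
```python
from h import *
T=camera("top");S=camera("side")
t=lambda x,y:(230+x/6.48-.45,165+y/6.48-.45)
s=lambda x,y:(235+(x-400)/6.48-.45,160+y/6.48-.45)
p=lambda *a:print(*[np.round(np.array(x)*1000,1) if not isinstance(x,str) else x for x in a])
p("ring",onz(T,t(181,160),.055),onz(S,s(566,152),.055))
p("tape",onz(T,t(174,160),.041))
p("stemtop",onz(T,t(181,148),.105),onz(S,s(569,70),.105))
for C,f,cs in((T,t,[(66,88),(212,48),(278,278),(128,320)]),(S,s,[(447,128),(707,133),(708,282),(440,273)])):
    w=np.array([onz(C,f(*q),.022)[:2] for q in cs]);p("block",w.mean(0),np.linalg.norm(w-np.roll(w,1,0),axis=1));
    r=cv2.minAreaRect((w*1000).astype(np.float32));print(r)
q=[[.434,-.006,z] for z in(.067,.105)]
print(get_obs()["clock"])
```

```text
ring [430.6  -2.6  55. ] [431.6   1.5  55. ]
tape [4.322e+02 1.000e-01 4.100e+01]
stemtop [429.   -2.3 105. ] [432.1  -2.1 105. ]
block [425.4   1. ] [95.3 60.2 95.2 61.2]
((425.35357666015625, 1.2310218811035156), (95.33112335205078, 61.24324035644531), 17.29822540283203)
block [427.3   2.9] [60.  96.3 61.5 96.1]
((427.2710266113281, 3.1250343322753906), (96.3293228149414, 61.463829040527344), 17.568750381469727)
0.4
```

Run:
```python
from h import *
import workcell
print([n for n in dir(workcell) if not n.startswith("_")]); print(getattr(workcell,"tcp_to_tips",None))
T=camera("top");S=camera("side")
o=np.zeros((600,800,3),np.uint8)
def put(c,x0,y0,x1,y1,X,Y,s=6):
    b=cv2.resize(c["color"][y0:y1,x0:x1,::-1],None,fx=s,fy=s,interpolation=cv2.INTER_CUBIC);o[Y:Y+b.shape[0],X:X+b.shape[1]]=b
put(T,260,128,310,170,0,0);put(S,200,135,250,177,400,0)
put(T,337,203,401,263,0,256,5.5);put(S,300,90,360,140,400,256)
cv2.imwrite("pics/nests.png",o)
```

```text
['MotionError', 'camera', 'get_obs', 'hand_in', 'tcp_to_tips']
0.011
```

View pics/nests.png

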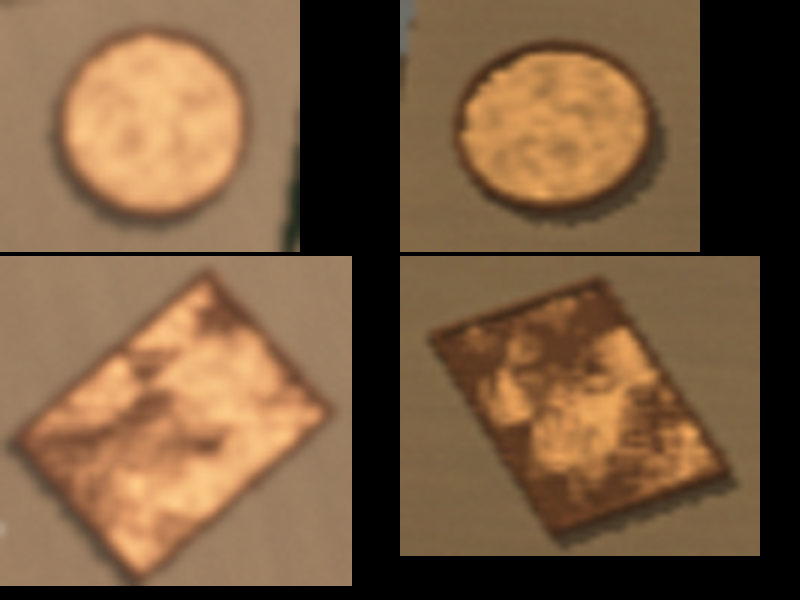

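Run:
```python
from h import *
T=camera("top");S=camera("side")
print(onz(T,(285.1,147.6),.006),onz(S,(225.4,155.4),.006))
for C,q in((T,[(337+x/5.5-.4,203+(y-256)/5.5-.4) for x,y in[(208,268),(335,411),(140,582),(10,445)]]),(S,[(300+(x-400)/6-.4,90+(y-256)/6-.4) for x,y in[(603,280),(733,474),(560,533),(430,335)]])):
    w=np.array([onz(C,p,.006)[:2]*1000 for p in q],np.float32);print(w.mean(0),cv2.minAreaRect(w))
from scipy.spatial.transform import Rotation as R
o=get_obs();print(o["position"],R.from_quat(o["ee_rot"]).as_matrix().round(4))
```

```text
[ 0.5494373  -0.07262606  0.006     ] [ 0.54963839 -0.07195146  0.006     ]
[ 330.32816 -290.31342] ((329.76837158203125, -289.4888000488281), (87.85586547851562, 126.51370239257812), 41.94392395019531)
[ 331.2474  -288.70773] ((331.9469299316406, -288.160400390625), (89.23344421386719, 123.2470474243164), 41.36578369140625)
[0.22650115 0.58252618 0.21612339] [[-0.932   0.3624  0.    ]
 [ 0.3624  0.932   0.    ]
 [-0.      0.     -1.    ]]
```

Call:
apply_moves --rows '[{"x": -20,"y": -23.5,"gripper": 0.5},{"x": -20,"y": -23.5},{"x": -20,"y": -23.5},{"x": -20,"y": -23.5},{"x": -20,"y": -23.5}]' --newtons 25

```text
invalid input at $.rows[0]: expected keys x, y, z, ax, ay, az, gripper
```

Call:
apply_moves --rows '[{"x": -20,"y": -23.5},{"x": -20,"y": -23.5},{"x": -20,"y": -23.5},{"x": -20,"y": -23.5},{"x": -20,"y": -23.5}]'

```text
invalid input at $.rows[0]: expected keys x, y, z, ax, ay, az, gripper
```

Call:
apply_moves --rows '[{"x": -20,"y": -23.5},{"x": -20,"y": -23.5},{"x": -20,"y": -23.5},{"x": -20,"y": -23.5},{"x": -20,"y": -23.5}]'

```text
invalid input at $.rows[0]: expected keys x, y, z, ax, ay, az, gripper
```

Call:
apply_moves --rows '[{"x": -20,"y": -23.5,"z": 0,"ax": 0,"ay": 0,"az": 0,"gripper": 0.5},{"x": -20,"y": -23.5,"z": 0,"ax": 0,"ay": 0,"az": 0,"gripper": 0.5},{"x": -20,"y": -23.5,"z": 0,"ax": 0,"ay": 0,"az": 0,"gripper": 0.5},{"x": -20,"y": -23.5,"z": 0,"ax": 0,"ay": 0,"az": 0,"gripper": 0.5},{"x": -20,"y": -23.5,"z": 0,"ax": 0,"ay": 0,"az": 0,"gripper": 0.5}]' --newtons 25

```text
clock: 1.02
position: [0.2774, 0.4354, 0.2161]
ee_rot: [0.184, 0.983, 0.0, -0.0]
ft_force: [0.6, 1.2, -0.1]
grip_width: 0.498
grasp_force: 0.0
```

Call:
apply_moves --rows '[{"x": -20,"y": -23.5,"z": 0,"ax": 0,"ay": 0,"az": 0,"gripper": 0.5},{"x": -20,"y": -23.5,"z": 0,"ax": 0,"ay": 0,"az": 0,"gripper": 0.5},{"x": -20,"y": -23.5,"z": 0,"ax": 0,"ay": 0,"az": 0,"gripper": 0.5},{"x": -20,"y": -23.5,"z": 0,"ax": 0,"ay": 0,"az": 0,"gripper": 0.5},{"x": -20,"y": -23.5,"z": 0,"ax": 0,"ay": 0,"az": 0,"gripper": 0.5}]'

```text
clock: 1.43
position: [0.328, 0.2896, 0.2163]
ee_rot: [0.184, 0.983, 0.0, 0.0]
ft_force: [0.6, -0.0, 0.4]
grip_width: 0.501
grasp_force: 0.0
```

Call:
apply_moves --rows '[{"x": -20,"y": -23.5,"z": 0,"ax": 0,"ay": 0,"az": 0,"gripper": 0.5},{"x": -20,"y": -23.5,"z": 0,"ax": 0,"ay": 0,"az": 0,"gripper": 0.5},{"x": -20,"y": -23.5,"z": 0,"ax": 0,"ay": 0,"az": 0,"gripper": 0.5},{"x": -20,"y": -23.5,"z": 0,"ax": 0,"ay": 0,"az": 0,"gripper": 0.5},{"x": -20,"y": -23.5,"z": 0,"ax": 0,"ay": 0,"az": 0,"gripper": 0.5}]'

```text
clock: 1.85
position: [0.3786, 0.1438, 0.2164]
ee_rot: [0.184, 0.983, 0.0, 0.0]
ft_force: [0.4, -0.0, -0.5]
grip_width: 0.503
grasp_force: 0.0
```

Call:
apply_moves --rows '[{"x": -20.3,"y": -23.4,"z": 0,"ax": 0,"ay": 0,"az": 0,"gripper": 0.5},{"x": -20.3,"y": -23.4,"z": 0,"ax": 0,"ay": 0,"az": 0,"gripper": 0.5},{"x": -20.3,"y": -23.4,"z": 0,"ax": 0,"ay": 0,"az": 0,"gripper": 0.5},{"x": -20.3,"y": -23.4,"z": 0,"ax": 0,"ay": 0,"az": 0,"gripper": 0.5},{"x": -20.3,"y": -23.4,"z": 0,"ax": 0,"ay": 0,"az": 0,"gripper": 0.5}]'

```text
clock: 2.27
position: [0.4308, -0.0021, 0.2164]
ee_rot: [0.184, 0.983, 0.0, 0.0]
ft_force: [0.3, 0.3, -0.5]
grip_width: 0.502
grasp_force: 0.0
```

Call:
apply_moves --rows '[{"x": 0,"y": 0,"z": 20,"ax": 0,"ay": 0,"az": 0,"gripper": 0.48},{"x": 0,"y": 0,"z": 20,"ax": 0,"ay": 0,"az": 0,"gripper": 0.48},{"x": 0,"y": 0,"z": 20,"ax": 0,"ay": 0,"az": 0,"gripper": 0.48},{"x": 0,"y": 0,"z": 0,"ax": 0,"ay": 0,"az": 0,"gripper": 0.48}]'

```text
clock: 2.6
position: [0.4286, -0.001, 0.1532]
ee_rot: [0.185, 0.983, -0.001, -0.002]
ft_force: [-0.2, -0.0, -0.2]
grip_width: 0.523
grasp_force: 0.0
```

```bash
cat >> h.py <<'E'
from scipy.spatial.transform import Rotation as Ro
def to(*p):
    "tool-axis shift (mm) to world point (mm)"
    o=get_obs();return (Ro.from_quat(o["ee_rot"]).as_matrix().T@(np.array(p)-o["position"]*1000)).round(1)
E
python3 - <<'E'
from h import *
S=camera("side");T=camera("top");o=get_obs();p=o["position"];print(p)
ax=Ro.from_quat(o["ee_rot"]).as_matrix();print("tcp px",proj(S,[p,p+ax[:,2]*.011,p+ax[:,2]*.009+ax[:,1]*.022,p+ax[:,2]*.009-ax[:,1]*.022]).round(1),proj(T,[p]).round(1))
print("to mandrel",to(431,-2,81))
im=np.zeros((560,800,3),np.uint8);a=cv2.resize(S["color"][110:215,220:300,::-1],None,fx=5,fy=5,interpolation=cv2.INTER_CUBIC);b=cv2.resize(T["color"][130:235,220:300,::-1],None,fx=5,fy=5,interpolation=cv2.INTER_CUBIC)
im[:525,:400]=a;im[:525,400:]=b;cv2.imwrite("pics/ap1.png",im)
# leaf: ray-ray closest
o1,d1=ray(T,(310,168));o2,d2=ray(S,(270,22));A=np.array([d1,-d2]).T;k=np.linalg.lstsq(A,o2-o1,rcond=None)[0];print("leaf",o1+k[0]*d1,o2+k[1]*d2)
E
```

```text
[ 0.43035657 -0.000601    0.15639527]
tcp px [[261.4 158.2]
 [261.3 161.1]
 [254.4 167.5]
 [268.1 153.8]] [[256.9 183.9]]
to mandrel [-1.2 -1.  75.4]
leaf [ 0.42174461 -0.08006368  0.41848712] [ 0.44435523 -0.07607504  0.4220231 ]
```

View pics/ap1.png

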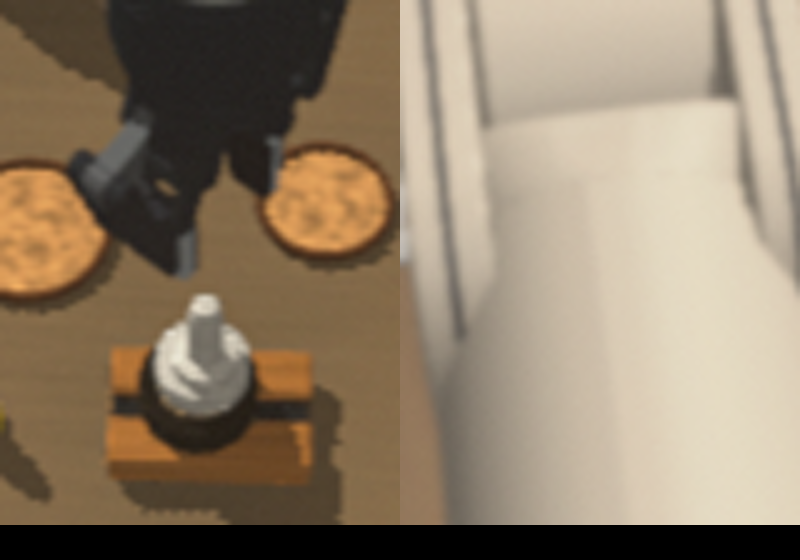

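Call:
apply_moves --rows '[{"x": 0,"y": 0,"z": 20,"ax": 0,"ay": 0,"az": 0,"gripper": 0.5},{"x": 0,"y": 0,"z": 20,"ax": 0,"ay": 0,"az": 0,"gripper": 0.5},{"x": 0,"y": 0,"z": 15,"ax": 0,"ay": 0,"az": 0,"gripper": 0.5},{"x": 0,"y": 0,"z": 12,"ax": 0,"ay": 0,"az": 0,"gripper": 0.5},{"x": 0,"y": 0,"z": 8,"ax": 0,"ay": 0,"az": 0,"gripper": 0.5}]'

```text
clock: 3.12
position: [0.4311, -0.0002, 0.0814]
ee_rot: [0.184, 0.983, 0.0, 0.0]
ft_force: [-0.8, 0.5, 0.7]
grip_width: 0.498
grasp_force: 0.0
```

Call:
apply_moves --rows '[{"x": 0,"y": 0,"z": 0,"ax": 0,"ay": 0,"az": 0,"gripper": 0.5},{"x": 0,"y": 0,"z": 0,"ax": 0,"ay": 0,"az": 0,"gripper": 0.5},{"x": 0,"y": 0,"z": 0,"ax": 0,"ay": 0,"az": 0,"gripper": 0.5}]'

```text
clock: 3.37
position: [0.4314, -0.0003, 0.0822]
ee_rot: [0.184, 0.983, 0.0, 0.001]
ft_force: [-1.1, -0.2, -0.3]
grip_width: 0.505
grasp_force: 0.0
```

Run:
```python
from h import *
S=camera("side");o=get_obs();print(o["position"],o["ft_force"])
crop(S,(220,120,310,220),6,"pics/ap2.png")
```

```text
[ 4.31350919e-01 -3.43662722e-04  8.21534610e-02] [-0.03047043 -0.16114111 -0.11958308]
```

View pics/ap2.png

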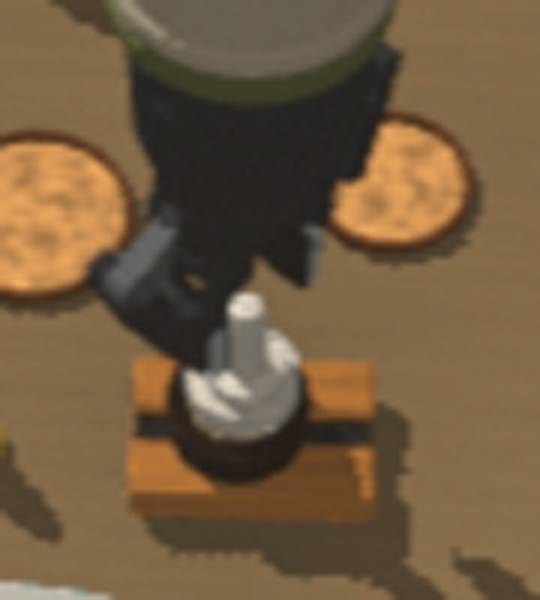

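Run:
```python
from h import *
S=camera("side");o=get_obs();p=o["position"];A=Ro.from_quat(o["ee_rot"]).as_matrix()
f=lambda q:((proj(S,q)-[220,120])*6+3).round(0).tolist()
for s in(1,-1):
    for zt in(.009,-.01): print(s,zt,f([p+A@[t,s*.022,zt] for t in(-.011,.011)]))
print("stem top/bot",f([[.431,-.002,.105],[.431,-.002,.067]]),"flange body", f([p+A@[0,0,-.062]]))
```

```text
1 0.009 [[186.0, 376.0], [231.0, 410.0]]
1 -0.01 [[185.0, 351.0], [231.0, 385.0]]
-1 0.009 [[262.0, 299.0], [307.0, 332.0]]
-1 -0.01 [[263.0, 273.0], [308.0, 305.0]]
stem top/bot [[249.0, 306.0], [249.0, 358.0]] flange body [[248.0, 252.0]]
```

Run:
```python
from h import *
S=camera("side");o=get_obs();p=o["position"];A=Ro.from_quat(o["ee_rot"]).as_matrix()
f=lambda q:((proj(S,q)-[220,120])*6+3).round(0).tolist()
for z in(-.062,-.082,-.102,-.122): print(z,f([p+A@[a*.038,b*.0425,z] for a,b in((1,1),(1,-1),(-1,-1),(-1,1))]))
for z in(-.16,-.18,-.2,-.22):print(z,f([p+A@[0,0,z]]))
```

```text
-0.062 [[254.0, 395.0], [410.0, 233.0], [244.0, 118.0], [86.0, 271.0]]
-0.082 [[255.0, 366.0], [415.0, 201.0], [244.0, 84.0], [82.0, 239.0]]
-0.102 [[255.0, 335.0], [419.0, 167.0], [245.0, 49.0], [79.0, 206.0]]
-0.122 [[256.0, 302.0], [424.0, 132.0], [245.0, 12.0], [75.0, 172.0]]
-0.16 [[252.0, 81.0]]
-0.18 [[252.0, 41.0]]
-0.2 [[253.0, -1.0]]
-0.22 [[254.0, -46.0]]
```

Run:
```python
from h import *
S=camera("side");o=get_obs();p=o["position"];A=Ro.from_quat(o["ee_rot"]).as_matrix()
a=S["color"][130:205,225:300,::-1].astype(float)/255;a=(np.clip(a,0,1)**.5*255).astype(np.uint8)
b=cv2.resize(a,None,fx=8,fy=8,interpolation=cv2.INTER_CUBIC)
for s,col in((1,(0,0,255)),(-1,(255,0,0))):
    q=((proj(S,[p+A@[x,s*.0215,z] for x,z in((-.011,.009),(.011,.009),(.011,-.013),(-.011,-.013))])-[225,130])*8+4).astype(np.int32)
    cv2.polylines(b,[q],True,col,1)
cv2.imwrite("pics/ap3.png",b)
```

```text
(no output)
```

View pics/ap3.png

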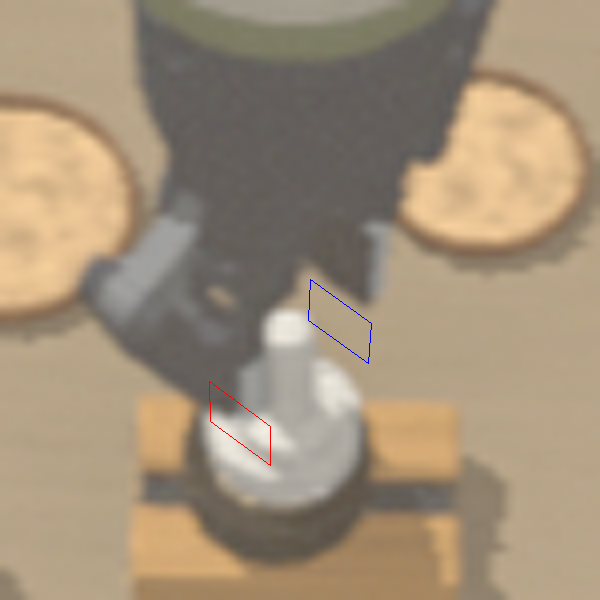

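Call:
apply_moves --rows '[{"x": 0,"y": 0,"z": 3,"ax": 0,"ay": 0,"az": 0,"gripper": 0.5},{"x": 0,"y": 0,"z": 3,"ax": 0,"ay": 0,"az": 0,"gripper": 0.5},{"x": 0,"y": 0,"z": 2,"ax": 0,"ay": 0,"az": 0,"gripper": 0.5},{"x": 0,"y": 0,"z": 0,"ax": 0,"ay": 0,"az": 0,"gripper": 0.6},{"x": 0,"y": 0,"z": 0,"ax": 0,"ay": 0,"az": 0,"gripper": 0.7}]' --newtons 20

```text
clock: 3.98
position: [0.4304, -0.0006, 0.0729]
ee_rot: [0.184, 0.983, -0.0, -0.0]
ft_force: [0.3, -0.3, 0.0]
grip_width: 0.305
grasp_force: 0.0
```

Run:
```python
from h import *
S=camera("side");o=get_obs();p=o["position"];A=Ro.from_quat(o["ee_rot"]).as_matrix();print(p,o["ft_force"],o["grip_width"])
a=S["color"][130:205,225:300,::-1].astype(float)/255;a=(np.clip(a,0,1)**.5*255).astype(np.uint8)
b=cv2.resize(a,None,fx=8,fy=8,interpolation=cv2.INTER_CUBIC)
w=o["grip_width"]*.0425
for s,col in((1,(0,0,255)),(-1,(255,0,0))):
    q=((proj(S,[p+A@[x,s*w,z] for x,z in((-.011,.009),(.011,.009),(.011,-.013),(-.011,-.013))])-[225,130])*8+4).astype(np.int32)
    cv2.polylines(b,[q],True,col,1)
cv2.imwrite("pics/ap4.png",b)
```

```text
[ 0.43050713 -0.00057412  0.07300507] [0.37094825 0.72379064 0.42408777] 0.29793283722708264
```

View pics/ap4.png

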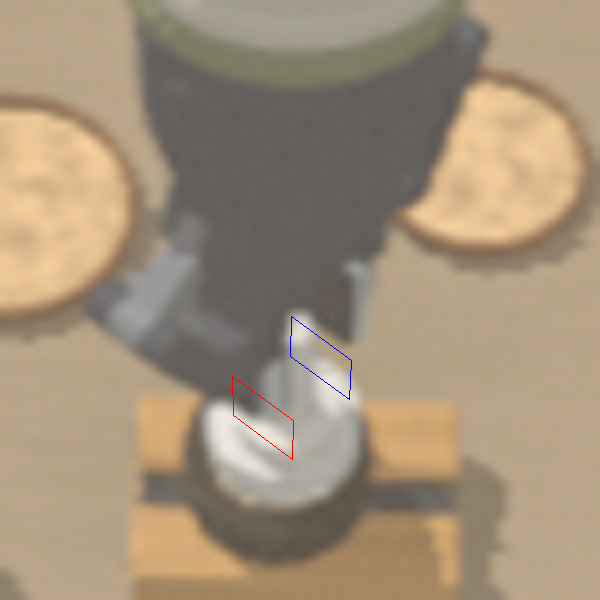

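Call:
apply_moves --rows '[{"x": 0,"y": 0,"z": 0,"ax": 0,"ay": 0,"az": 0,"gripper": 0.74},{"x": 0,"y": 0,"z": 0,"ax": 0,"ay": 0,"az": 0,"gripper": 0.78},{"x": 0,"y": 0,"z": 0,"ax": 0,"ay": 0,"az": 0,"gripper": 0.82}]' --newtons 20

```text
clock: 4.28
position: [0.4306, -0.0005, 0.0732]
ee_rot: [0.184, 0.983, 0.0, 0.0]
ft_force: [-0.4, -0.5, -0.0]
grip_width: 0.182
grasp_force: 0.0
```

Call:
apply_moves --rows '[{"x": 0,"y": 0,"z": 0,"ax": 0,"ay": 0,"az": 0,"gripper": 0.9},{"x": 0,"y": 0,"z": 0,"ax": 0,"ay": 0,"az": 0,"gripper": 0.9},{"x": 0,"y": 0,"z": 0,"ax": 0,"ay": 0,"az": 0,"gripper": 0.9}]' --newtons 20

```text
clock: 4.53
position: [0.4307, -0.0006, 0.0732]
ee_rot: [0.184, 0.983, 0.0, 0.0]
ft_force: [-1.1, -0.8, 2.6]
grip_width: 0.155
grasp_force: 19.6
```

Run:
```python
from h import *
S=camera("side");o=get_obs();p=o["position"];A=Ro.from_quat(o["ee_rot"]).as_matrix();print(p,o["ft_force"],o["grip_width"],o["grasp_force"])
a=S["color"][130:205,225:300,::-1].astype(float)/255;a=(np.clip(a,0,1)**.5*255).astype(np.uint8)
cv2.imwrite("pics/ap5.png",cv2.resize(a,None,fx=8,fy=8,interpolation=cv2.INTER_CUBIC))
```

```text
[ 0.43062777 -0.00064078  0.07320699] [-0.46883154 -1.34048341  3.62359016] 0.15912018910083175 19.674471538164653
```

Call:
apply_moves --rows '[{"x": 0,"y": 0,"z": 0,"ax": 0,"ay": 0,"az": 0,"gripper": 0.74},{"x": 0,"y": 0,"z": 0,"ax": 0,"ay": 0,"az": 0,"gripper": 0.74},{"x": 0,"y": 0,"z": 3,"ax": 0,"ay": 0,"az": 0,"gripper": 0.74},{"x": 0,"y": 0,"z": 2,"ax": 0,"ay": 0,"az": 0,"gripper": 0.74},{"x": 0,"y": 0,"z": 0,"ax": 0,"ay": 0,"az": 0,"gripper": 0.74}]'

```text
clock: 5.0
position: [0.4302, -0.0005, 0.0675]
ee_rot: [0.184, 0.983, -0.0, -0.0]
ft_force: [0.0, -0.3, -0.3]
grip_width: 0.258
grasp_force: 0.0
```

Call:
apply_moves --rows '[{"x": 0,"y": 0,"z": 0,"ax": 0,"ay": 0,"az": 0,"gripper": 0.74},{"x": 0,"y": 0,"z": 0,"ax": 0,"ay": 0,"az": 0,"gripper": 0.74}]'

```text
clock: 5.17
position: [0.4305, -0.0006, 0.068]
ee_rot: [0.184, 0.983, -0.0, -0.0]
ft_force: [0.3, 0.1, -0.1]
grip_width: 0.264
grasp_force: 0.0
```

Run:
```python
from h import *
S=camera("side");o=get_obs();p=o["position"];A=Ro.from_quat(o["ee_rot"]).as_matrix();print(p,o["ft_force"],o["grip_width"],o["grasp_force"])
a=S["color"][130:205,225:300,::-1].astype(float)/255;a=(np.clip(a,0,1)**.5*255).astype(np.uint8)
cv2.imwrite("pics/ap6.png",cv2.resize(a,None,fx=8,fy=8,interpolation=cv2.INTER_CUBIC))
```

```text
[ 0.43057106 -0.00049781  0.06810135] [-0.15470182  0.47326127  0.25117307] 0.26644442323458645 0.0
```

View pics/ap6.png

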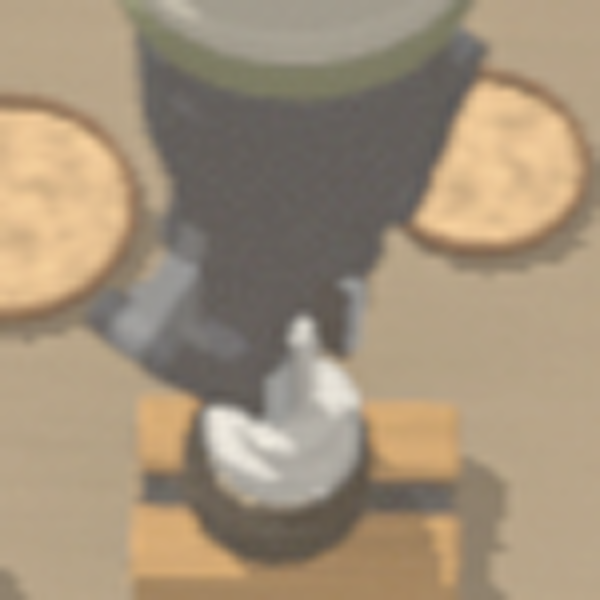

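Call:
apply_moves --rows '[{"x": 0,"y": 0,"z": 3,"ax": 0,"ay": 0,"az": 0,"gripper": 0.74},{"x": 0,"y": 0,"z": 3,"ax": 0,"ay": 0,"az": 0,"gripper": 0.74},{"x": 0,"y": 0,"z": 2,"ax": 0,"ay": 0,"az": 0,"gripper": 0.74},{"x": 0,"y": 0,"z": 0,"ax": 0,"ay": 0,"az": 0,"gripper": 0.74}]'

```text
clock: 5.55
position: [0.4302, -0.0006, 0.0595]
ee_rot: [0.184, 0.983, -0.0, -0.0]
ft_force: [-0.8, 0.0, 0.2]
grip_width: 0.257
grasp_force: 0.0
```

Call:
apply_moves --rows '[{"x": 0,"y": 0,"z": 0,"ax": 0,"ay": 0,"az": 0,"gripper": 0.82},{"x": 0,"y": 0,"z": 0,"ax": 0,"ay": 0,"az": 0,"gripper": 0.9},{"x": 0,"y": 0,"z": 0,"ax": 0,"ay": 0,"az": 0,"gripper": 0.9},{"x": 0,"y": 0,"z": 0,"ax": 0,"ay": 0,"az": 0,"gripper": 0.9},{"x": 0,"y": 0,"z": 0,"ax": 0,"ay": 0,"az": 0,"gripper": 0.9}]' --newtons 25

```text
clock: 5.97
position: [0.4306, -0.0005, 0.0601]
ee_rot: [0.184, 0.983, 0.0, 0.0]
ft_force: [-0.3, 0.4, -1.4]
grip_width: 0.169
grasp_force: 24.3
```

Call:
apply_moves --rows '[{"x": 0,"y": 0,"z": -10,"ax": 0,"ay": 0,"az": 0,"gripper": 0.9},{"x": 0,"y": 0,"z": -20,"ax": 0,"ay": 0,"az": 0,"gripper": 0.9},{"x": 0,"y": 0,"z": -25,"ax": 0,"ay": 0,"az": 0,"gripper": 0.9},{"x": 0,"y": 0,"z": -25,"ax": 0,"ay": 0,"az": 0,"gripper": 0.9},{"x": 0,"y": 0,"z": -20,"ax": 0,"ay": 0,"az": 0,"gripper": 0.9}]'

```text
clock: 6.38
position: [0.4309, -0.0008, 0.1626]
ee_rot: [0.185, 0.983, 0.0, 0.001]
ft_force: [0.1, 0.1, -0.8]
grip_width: 0.161
grasp_force: 24.4
```

Call:
apply_moves --rows '[{"x": 10,"y": 12,"z": 0,"ax": 0,"ay": 0,"az": 0,"gripper": 0.9},{"x": 20,"y": 24,"z": 0,"ax": 0,"ay": 0,"az": 0,"gripper": 0.9},{"x": 20,"y": 24,"z": 0,"ax": 0,"ay": 0,"az": 0,"gripper": 0.9},{"x": 20,"y": 24,"z": 0,"ax": 0,"ay": 0,"az": 0,"gripper": 0.9},{"x": 20,"y": 24,"z": 0,"ax": 0,"ay": 0,"az": 0,"gripper": 0.9}]'

```text
clock: 6.8
position: [0.3853, 0.1339, 0.1611]
ee_rot: [0.185, 0.983, 0.0, 0.0]
ft_force: [0.4, 0.8, -1.4]
grip_width: 0.163
grasp_force: 24.4
```

Call:
apply_moves --rows '[{"x": 20,"y": 24,"z": 0,"ax": 0,"ay": 0,"az": 0,"gripper": 0.9},{"x": 20,"y": 24,"z": 0,"ax": 0,"ay": 0,"az": 0,"gripper": 0.9},{"x": 20,"y": 24,"z": 0,"ax": 0,"ay": 0,"az": 0,"gripper": 0.9},{"x": 15.5,"y": 20.3,"z": 0,"ax": 0,"ay": 0,"az": 0,"gripper": 0.9},{"x": 10,"y": 12,"z": 0,"ax": 0,"ay": 0,"az": 0,"gripper": 0.9}]'

```text
clock: 7.22
position: [0.3428, 0.2636, 0.161]
ee_rot: [0.183, 0.983, 0.0, 0.0]
ft_force: [0.5, 0.0, -1.3]
grip_width: 0.164
grasp_force: 24.5
```

Call:
apply_moves --rows '[{"x": 0,"y": 0,"z": 15,"ax": 0,"ay": 0,"az": 0,"gripper": 0.9},{"x": 0,"y": 0,"z": 25,"ax": 0,"ay": 0,"az": 0,"gripper": 0.9},{"x": 0,"y": 0,"z": 25,"ax": 0,"ay": 0,"az": 0,"gripper": 0.9},{"x": 0,"y": 0,"z": 15,"ax": 0,"ay": 0,"az": 0,"gripper": 0.9},{"x": 0,"y": 0,"z": 0,"ax": 0,"ay": 0,"az": 0,"gripper": 0.9}]'

```text
clock: 7.63
position: [0.3425, 0.2595, 0.0781]
ee_rot: [0.184, 0.983, -0.002, -0.001]
ft_force: [0.3, -1.2, -1.0]
grip_width: 0.167
grasp_force: 24.5
```

Run:
```python
from h import *
S=camera("side");T=camera("top");o=get_obs();p=o["position"];A=Ro.from_quat(o["ee_rot"]).as_matrix();print(p,o["ft_force"],o["grip_width"],o["grasp_force"],to(344,261,9))
x=proj(S,[[.344,.261,.02]])[0].astype(int);x0=min(x[0]-35,512-75);y0=min(x[1]-40,384-75);print(x,x0,y0,proj(S,[p,p+[0,0,.02],p-[0,0,.02]]))
im=np.zeros((600,800,3),np.uint8)
im[:525,:400]=cv2.resize(S["color"][y0:y0+75,x0:x0+57,::-1],(400,525),interpolation=cv2.INTER_CUBIC)
x=proj(T,[[.344,.261,.02]])[0].astype(int);x0=x[0]-30;y0=x[1]-40;im[:525,400:]=cv2.resize(T["color"][y0:y0+75,x0:x0+57,::-1],(400,525),interpolation=cv2.INTER_CUBIC)
cv2.imwrite("pics/pl1.png",im)
```

```text
[0.34407817 0.2609624  0.08090387] [ 0.45303079 -0.59743821 -0.1875962 ] 0.1671990834848895 24.477595546049997 [ 0.1  0.  71.9]
[259 309] 224 269 [[259.78125579 303.3101084 ]
 [259.8352377  301.02067231]
 [259.72987701 305.48914229]]
```

View pics/pl1.png

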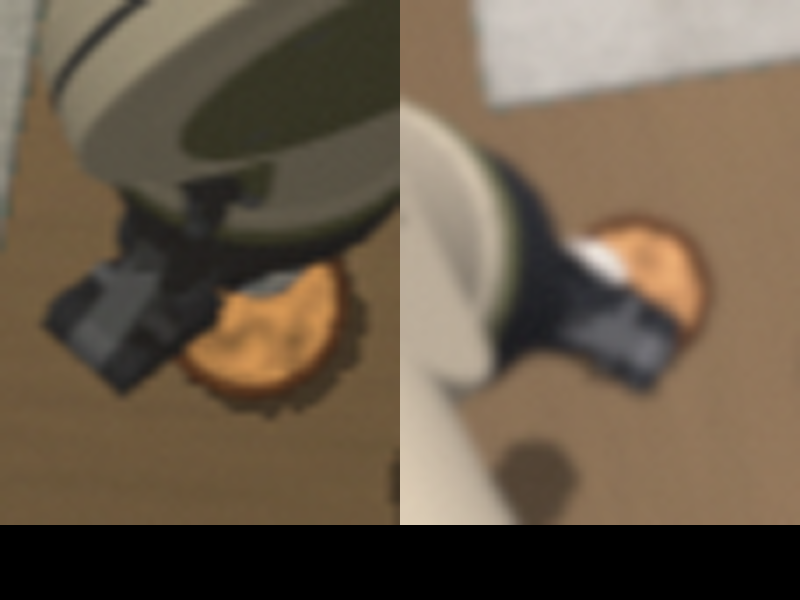

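Call:
apply_moves --rows '[{"x": 0,"y": 0,"z": 15,"ax": 0,"ay": 0,"az": 0,"gripper": 0.9},{"x": 0,"y": 0,"z": 20,"ax": 0,"ay": 0,"az": 0,"gripper": 0.9},{"x": 0,"y": 0,"z": 20,"ax": 0,"ay": 0,"az": 0,"gripper": 0.9},{"x": 0,"y": 0,"z": 10,"ax": 0,"ay": 0,"az": 0,"gripper": 0.9},{"x": 0,"y": 0,"z": 0,"ax": 0,"ay": 0,"az": 0,"gripper": 0.9}]'

```text
clock: 8.15
position: [0.3436, 0.2606, 0.0147]
ee_rot: [0.184, 0.983, -0.001, -0.0]
ft_force: [-1.4, -0.1, -0.6]
grip_width: 0.164
grasp_force: 24.5
```

Call:
apply_moves --rows '[{"x": 0,"y": 0,"z": 0,"ax": 0,"ay": 0,"az": 0,"gripper": 0.9},{"x": 0,"y": 0,"z": 1.5,"ax": 0,"ay": 0,"az": 0,"gripper": 0.9},{"x": 0,"y": 0,"z": 1.5,"ax": 0,"ay": 0,"az": 0,"gripper": 0.9},{"x": 0,"y": 0,"z": 1,"ax": 0,"ay": 0,"az": 0,"gripper": 0.9},{"x": 0,"y": 0,"z": 0,"ax": 0,"ay": 0,"az": 0,"gripper": 0.9}]'

```text
clock: 8.57
position: [0.3441, 0.2611, 0.0114]
ee_rot: [0.184, 0.983, 0.0, 0.0]
ft_force: [0.2, -0.3, -0.5]
grip_width: 0.165
grasp_force: 24.5
```

Call:
apply_moves --rows '[{"x": 0,"y": 0,"z": 1,"ax": 0,"ay": 0,"az": 0,"gripper": 0.9},{"x": 0,"y": 0,"z": 1,"ax": 0,"ay": 0,"az": 0,"gripper": 0.9},{"x": 0,"y": 0,"z": 0,"ax": 0,"ay": 0,"az": 0,"gripper": 0.9},{"x": 0,"y": 0,"z": 0,"ax": 0,"ay": 0,"az": 0,"gripper": 0.9}]'

```text
clock: 8.9
position: [0.3442, 0.2613, 0.0097]
ee_rot: [0.184, 0.983, 0.0, 0.0]
ft_force: [-2.5, -1.1, 8.4]
grip_width: 0.168
grasp_force: 25.5
```

Call:
apply_moves --rows '[{"x": 0,"y": 0,"z": 0.5,"ax": 0,"ay": 0,"az": 0,"gripper": 0.9},{"x": 0,"y": 0,"z": 0.5,"ax": 0,"ay": 0,"az": 0,"gripper": 0.9},{"x": 0,"y": 0,"z": 0,"ax": 0,"ay": 0,"az": 0,"gripper": 0.9},{"x": 0,"y": 0,"z": 0,"ax": 0,"ay": 0,"az": 0,"gripper": 0.9}]'

```text
clock: 9.23
position: [0.3442, 0.2614, 0.0096]
ee_rot: [0.184, 0.983, 0.0, -0.0]
ft_force: [-7.3, -5.3, 24.4]
grip_width: 0.165
grasp_force: 27.4
```

Call:
apply_moves --rows '[{"x": 0,"y": 0,"z": -1.4,"ax": 0,"ay": 0,"az": 0,"gripper": 0.9},{"x": 0,"y": 0,"z": 0,"ax": 0,"ay": 0,"az": 0,"gripper": 0.82},{"x": 0,"y": 0,"z": 0,"ax": 0,"ay": 0,"az": 0,"gripper": 0.75},{"x": 0,"y": 0,"z": 0,"ax": 0,"ay": 0,"az": 0,"gripper": 0.6},{"x": 0,"y": 0,"z": 0,"ax": 0,"ay": 0,"az": 0,"gripper": 0.6}]'

```text
clock: 9.65
position: [0.3438, 0.2609, 0.0093]
ee_rot: [0.184, 0.983, -0.0, -0.0]
ft_force: [0.1, -0.0, -0.3]
grip_width: 0.398
grasp_force: 0.0
```

Call:
apply_moves --rows '[{"x": 0,"y": 0,"z": -10,"ax": 0,"ay": 0,"az": 0,"gripper": 0.6},{"x": 0,"y": 0,"z": -30,"ax": 0,"ay": 0,"az": 0,"gripper": 0.6},{"x": 0,"y": 0,"z": -40,"ax": 0,"ay": 0,"az": 0,"gripper": 0.5},{"x": 0,"y": 0,"z": -40,"ax": 0,"ay": 0,"az": 0,"gripper": 0.3},{"x": 0,"y": 0,"z": -30,"ax": 0,"ay": 0,"az": 0,"gripper": 0.25}]'

```text
clock: 10.07
position: [0.3443, 0.261, 0.1633]
ee_rot: [0.185, 0.983, 0.001, 0.001]
ft_force: [0.7, 1.1, -0.9]
grip_width: 0.748
grasp_force: 0.0
```

Call:
apply_moves --rows '[{"x": -22,"y": -25,"z": 0,"ax": 0,"ay": 0,"az": 0,"gripper": 0.25},{"x": -22,"y": -25,"z": 0,"ax": 0,"ay": 0,"az": 0,"gripper": 0.25},{"x": -22,"y": -25,"z": 0,"ax": 0,"ay": 0,"az": 0,"gripper": 0.25},{"x": -22,"y": -25,"z": 0,"ax": 0,"ay": 0,"az": 0,"gripper": 0.25}]'

```text
clock: 10.4
position: [0.39, 0.1344, 0.1604]
ee_rot: [0.184, 0.983, 0.001, 0.0]
ft_force: [0.1, -0.0, -1.1]
grip_width: 0.752
grasp_force: 0.0
```

Run:
```python
from h import *
S=camera("side");T=camera("top");o=get_obs();p=o["position"];print(p,o["ft_force"],o["grip_width"],to(431,0,160))
im=np.zeros((525,800,3),np.uint8)
for c,(x0,y0),X in((S,(232,280),0),(T,(228,165),400)):
    im[:,X:X+400]=cv2.resize(c["color"][y0:y0+75,x0:x0+57,::-1],(400,525),interpolation=cv2.INTER_CUBIC)
im[260:,:400]=cv2.resize(S["color"][160:212,222:302,::-1],(400,265),interpolation=cv2.INTER_CUBIC)
im[:260,:400]=cv2.resize(S["color"][285:337,220:300,::-1],(400,260),interpolation=cv2.INTER_CUBIC)
cv2.imwrite("pics/pl2.png",im)
```

```text
[0.39105947 0.13138109 0.1602855 ] [-0.60475848  0.3606622   0.19336624] 0.7470139185613847 [ -85.6 -107.4    0.3]
```

View pics/pl2.png

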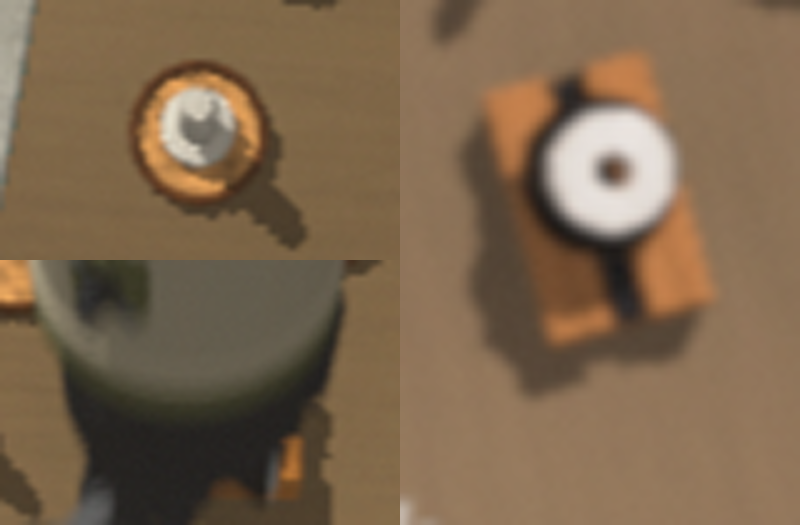

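```bash
cat > st.py <<'E'
from h import *
T=camera("top");hsv=cv2.cvtColor(T["color"],cv2.COLOR_RGB2HSV)
def roi(m):
    z=np.zeros_like(m);z[165:225,232:285]=m[165:225,232:285];return z
def circ(m,z,nm,r0):
    k=max(blobs(roi(m),20),key=cv2.contourArea)
    w=np.array([onz(T,p[0],z)[:2]*1000 for p in k],np.float32)
    e=cv2.minEnclosingCircle(w);A=np.c_[2*w,np.ones(len(w))];s=np.linalg.lstsq(A,(w**2).sum(1),rcond=None)[0];print(nm,e[0],e[1],"lsq",s[:2],np.sqrt(s[2]+s[0]**2+s[1]**2))
    return s[:2]
E
python3 - <<'E'
from st import *
r=circ(mask(T,(0,0,140),(180,70,255)),.055,"ring",22)
m=cv2.bitwise_or(mask(T,(0,0,0),(180,255,70)),mask(T,(0,0,140),(180,70,255)));m=cv2.morphologyEx(m,cv2.MORPH_OPEN,cv2.getStructuringElement(cv2.MORPH_ELLIPSE,(13,13)))
circ(m,.041,"tape",29)
print(to(431,0,160),get_obs()["position"])
E
```

```text
ring (432.7173156738281, -4.195357799530029) 23.554317474365234 lsq [432.24730271  -4.17406474] 21.992022303968184Traceback (most recent call last):
  File "<stdin>", line 4, in <module>
  File "st.py", line 6, in circ
    k=max(blobs(roi(m),20),key=cv2.contourArea)
ValueError: max() iterable argument is empty
```

Call:
apply_moves --rows '[{"x": -21.5,"y": -27.4,"z": 0,"ax": 0,"ay": 0,"az": 0,"gripper": 0.35},{"x": -21.5,"y": -27.4,"z": 0,"ax": 0,"ay": 0,"az": 0,"gripper": 0.35},{"x": -21.5,"y": -27.4,"z": 0,"ax": 0,"ay": 0,"az": 0,"gripper": 0.35},{"x": -21.5,"y": -27.4,"z": 0,"ax": 0,"ay": 0,"az": 0,"gripper": 0.35},{"x": 0,"y": 0,"z": 0,"ax": 0,"ay": 0,"az": 0,"gripper": 0.35}]'

```text
clock: 10.97
position: [0.4313, -0.0023, 0.1602]
ee_rot: [0.187, 0.982, -0.0, 0.001]
ft_force: [0.3, -0.2, -0.1]
grip_width: 0.65
grasp_force: 0.0
```

Call:
apply_moves --rows '[{"x": 0,"y": 0,"z": 30,"ax": 0,"ay": 0,"az": 0,"gripper": 0.35},{"x": 0,"y": 0,"z": 35,"ax": 0,"ay": 0,"az": 0,"gripper": 0.35},{"x": 0,"y": 0,"z": 30,"ax": 0,"ay": 0,"az": 0,"gripper": 0.35},{"x": 0,"y": 0,"z": 20,"ax": 0,"ay": 0,"az": 0,"gripper": 0.35},{"x": 0,"y": 0,"z": 5,"ax": 0,"ay": 0,"az": 0,"gripper": 0.35}]'

```text
clock: 11.38
position: [0.4279, 0.0032, 0.0369]
ee_rot: [0.184, 0.983, -0.001, -0.002]
ft_force: [-0.7, 0.9, -0.0]
grip_width: 0.651
grasp_force: 0.0
```

Call:
apply_moves --rows '[{"x": 0,"y": 0,"z": 0,"ax": 0,"ay": 0,"az": 0,"gripper": 0.35},{"x": 0,"y": 0,"z": 0,"ax": 0,"ay": 0,"az": 0,"gripper": 0.35},{"x": 0,"y": 0,"z": 4,"ax": 0,"ay": 0,"az": 0,"gripper": 0.35},{"x": 0,"y": 0,"z": 4,"ax": 0,"ay": 0,"az": 0,"gripper": 0.35},{"x": 0,"y": 0,"z": 0,"ax": 0,"ay": 0,"az": 0,"gripper": 0.35}]'

```text
clock: 11.8
position: [0.4303, 0.0028, 0.0316]
ee_rot: [0.184, 0.983, 0.0, 0.0]
ft_force: [-0.4, -0.4, 0.4]
grip_width: 0.652
grasp_force: 0.0
```

Call:
apply_moves --rows '[{"x": -2.9,"y": -4,"z": 0,"ax": 0,"ay": 0,"az": 0,"gripper": 0.35},{"x": 0,"y": 0,"z": 2,"ax": 0,"ay": 0,"az": 0,"gripper": 0.35},{"x": 0,"y": 0,"z": 2,"ax": 0,"ay": 0,"az": 0,"gripper": 0.35},{"x": 0,"y": 0,"z": 1,"ax": 0,"ay": 0,"az": 0,"gripper": 0.35},{"x": 0,"y": 0,"z": 0,"ax": 0,"ay": 0,"az": 0,"gripper": 0.35}]'

```text
clock: 12.22
position: [0.4312, -0.0023, 0.0263]
ee_rot: [0.184, 0.983, -0.0, -0.0]
ft_force: [0.4, 0.1, 0.0]
grip_width: 0.65
grasp_force: 0.0
```

Call:
apply_moves --rows '[{"x": 0,"y": 0,"z": 0,"ax": 0,"ay": 0,"az": 0,"gripper": 0.42},{"x": 0,"y": 0,"z": 0,"ax": 0,"ay": 0,"az": 0,"gripper": 0.46},{"x": 0,"y": 0,"z": 0,"ax": 0,"ay": 0,"az": 0,"gripper": 0.5},{"x": 0,"y": 0,"z": 0,"ax": 0,"ay": 0,"az": 0,"gripper": 0.54},{"x": 0,"y": 0,"z": 0,"ax": 0,"ay": 0,"az": 0,"gripper": 0.54}]' --newtons 25

```text
clock: 12.63
position: [0.4315, -0.0021, 0.0268]
ee_rot: [0.184, 0.983, 0.0, 0.0]
ft_force: [-1.7, 0.2, 5.2]
grip_width: 0.487
grasp_force: 24.7
```

Call:
apply_moves --rows '[{"x": 0,"y": 0,"z": 0,"ax": 0,"ay": 0,"az": 0,"gripper": 0.44},{"x": 0,"y": 0,"z": 0,"ax": 0,"ay": 0,"az": 0,"gripper": 0.44},{"x": 0,"y": 0,"z": 1,"ax": 0,"ay": 0,"az": 0,"gripper": 0.44},{"x": 0,"y": 0,"z": 1,"ax": 0,"ay": 0,"az": 0,"gripper": 0.44},{"x": 0,"y": 0,"z": 0,"ax": 0,"ay": 0,"az": 0,"gripper": 0.44}]'

```text
clock: 13.05
position: [0.4312, -0.0022, 0.0242]
ee_rot: [0.184, 0.983, -0.0, -0.0]
ft_force: [0.3, 0.2, 0.2]
grip_width: 0.563
grasp_force: 0.0
```

Call:
apply_moves --rows '[{"x": 0,"y": 0,"z": 1,"ax": 0,"ay": 0,"az": 0,"gripper": 0.44},{"x": 0,"y": 0,"z": 0,"ax": 0,"ay": 0,"az": 0,"gripper": 0.44}]'

```text
clock: 13.22
position: [0.4313, -0.0023, 0.0233]
ee_rot: [0.184, 0.983, -0.0, -0.0]
ft_force: [-0.1, 0.3, 0.1]
grip_width: 0.561
grasp_force: 0.0
```

Call:
apply_moves --rows '[{"x": 0,"y": 0,"z": 1,"ax": 0,"ay": 0,"az": 0,"gripper": 0.44},{"x": 0,"y": 0,"z": 1,"ax": 0,"ay": 0,"az": 0,"gripper": 0.44},{"x": 0,"y": 0,"z": 0,"ax": 0,"ay": 0,"az": 0,"gripper": 0.44},{"x": 0,"y": 0,"z": 0,"ax": 0,"ay": 0,"az": 0,"gripper": 0.44}]'

```text
clock: 13.55
position: [0.4317, -0.002, 0.0223]
ee_rot: [0.184, 0.983, 0.0, 0.0]
ft_force: [-5.6, -0.2, 16.1]
grip_width: 0.558
grasp_force: 7.9
```

Call:
apply_moves --rows '[{"x": 0,"y": 0,"z": 0,"ax": 0,"ay": 0,"az": 0,"gripper": 0.48},{"x": 0,"y": 0,"z": 0,"ax": 0,"ay": 0,"az": 0,"gripper": 0.52},{"x": 0,"y": 0,"z": 0,"ax": 0,"ay": 0,"az": 0,"gripper": 0.54},{"x": 0,"y": 0,"z": 0,"ax": 0,"ay": 0,"az": 0,"gripper": 0.54}]'

```text
clock: 13.88
position: [0.4325, -0.0009, 0.0231]
ee_rot: [0.184, 0.983, 0.001, 0.0]
ft_force: [-9.0, 3.9, 27.3]
grip_width: 0.491
grasp_force: 33.5
```

Call:
apply_moves --rows '[{"x": 0,"y": 0,"z": -3,"ax": 0,"ay": 0,"az": 0,"gripper": 0.46},{"x": 0,"y": 0,"z": -3,"ax": 0,"ay": 0,"az": 0,"gripper": 0.44},{"x": 0,"y": 0,"z": 0,"ax": 0,"ay": 0,"az": 0,"gripper": 0.44},{"x": 0,"y": 0,"z": 0,"ax": 0,"ay": 0,"az": 0,"gripper": 0.44},{"x": 0,"y": 0,"z": 0,"ax": 0,"ay": 0,"az": 0,"gripper": 0.44}]'

```text
clock: 14.3
position: [0.4312, -0.0023, 0.0273]
ee_rot: [0.184, 0.983, -0.0, -0.0]
ft_force: [0.2, -0.2, -0.3]
grip_width: 0.555
grasp_force: 0.0
```

Call:
apply_moves --rows '[{"x": 0,"y": 0,"z": 0,"ax": 0,"ay": 0,"az": 0,"gripper": 0.5},{"x": 0,"y": 0,"z": 0,"ax": 0,"ay": 0,"az": 0,"gripper": 0.56},{"x": 0,"y": 0,"z": 0,"ax": 0,"ay": 0,"az": 0,"gripper": 0.56},{"x": 0,"y": 0,"z": 0,"ax": 0,"ay": 0,"az": 0,"gripper": 0.56}]' --newtons 30

```text
clock: 14.63
position: [0.4314, -0.0022, 0.0276]
ee_rot: [0.184, 0.983, 0.0, -0.0]
ft_force: [-1.7, 0.8, 6.8]
grip_width: 0.483
grasp_force: 29.7
```

Run:
```python
from h import *
o=get_obs();print(o["position"],o["ft_force"],o["grip_width"],o["grasp_force"])
```

```text
[ 0.43142275 -0.00215128  0.02763183] [-1.68643602  0.75704401  6.78815925] 0.48298217381398034 29.675417362886947
```

Call:
apply_moves --rows '[{"x": 0,"y": 0,"z": -5,"ax": 0,"ay": 0,"az": 0,"gripper": 0.56},{"x": 0,"y": 0,"z": -15,"ax": 0,"ay": 0,"az": 0,"gripper": 0.56},{"x": 0,"y": 0,"z": -20,"ax": 0,"ay": 0,"az": 0,"gripper": 0.56},{"x": 0,"y": 0,"z": -20,"ax": 0,"ay": 0,"az": 0,"gripper": 0.56},{"x": 0,"y": 0,"z": -15,"ax": 0,"ay": 0,"az": 0,"gripper": 0.56}]'

```text
clock: 15.05
position: [0.4314, -0.0025, 0.1039]
ee_rot: [0.185, 0.983, -0.0, 0.0]
ft_force: [-0.3, 0.7, -1.4]
grip_width: 0.486
grasp_force: 30.8
```

Call:
apply_moves --rows '[{"x": -4,"y": -17,"z": 0,"ax": 0,"ay": 0,"az": 0,"gripper": 0.56},{"x": -6,"y": -24,"z": 0,"ax": 0,"ay": 0,"az": 0,"gripper": 0.56},{"x": -6,"y": -24,"z": 0,"ax": 0,"ay": 0,"az": 0,"gripper": 0.56},{"x": -6,"y": -24,"z": 0,"ax": 0,"ay": 0,"az": 0,"gripper": 0.56},{"x": -6,"y": -24,"z": 0,"ax": 0,"ay": 0,"az": 0,"gripper": 0.56}]'

```text
clock: 15.47
position: [0.416, -0.1189, 0.1025]
ee_rot: [0.184, 0.983, 0.0, -0.0]
ft_force: [0.4, -0.8, -1.5]
grip_width: 0.487
grasp_force: 30.8
```

Call:
apply_moves --rows '[{"x": -4.4,"y": -21.2,"z": 0,"ax": 0,"ay": 0,"az": 0,"gripper": 0.56},{"x": 0,"y": 0,"z": 0,"ax": 0,"ay": 0,"az": 0,"gripper": 0.56},{"x": 0,"y": 0,"z": 0,"ax": 0,"ay": 0,"az": 0,"gripper": 0.56}]'

```text
clock: 15.72
position: [0.4125, -0.1399, 0.1024]
ee_rot: [0.186, 0.983, 0.0, -0.0]
ft_force: [0.9, 1.6, -2.0]
grip_width: 0.483
grasp_force: 30.8
```

Run:
```python
from h import *
o=get_obs();print(o["position"],o["ft_force"],to(413,-139,30))
S=camera("side");T=camera("top")
for n,c in(("T",T),("S",S)):
    m=mask(c,(0,0,150),(180,60,255));p=proj(c,[[.413,-.139,.11]])[0].astype(int);z=np.zeros_like(m);z[p[1]-25:p[1]+25,p[0]-25:p[0]+25]=m[p[1]-25:p[1]+25,p[0]-25:p[0]+25]
    for k in blobs(z,5):print(n,p,cv2.boundingRect(k),cv2.contourArea(k))
m=mask(T,(0,0,140),(180,70,255))[170:210,240:275];print("white left at stack",(m>0).sum())
```

```text
[ 0.41246054 -0.13988707  0.10244606] [ 0.85950578  1.5808285  -1.96326213] [-0.2  1.  72.4]
T [316 195] (309, 197, 4, 6) 7.5
T [316 195] (324, 170, 17, 50) 676.5
S [287 123] (287, 112, 11, 14) 83.0
white left at stack 0
```

Call:
apply_moves --rows '[{"x": 0,"y": 1,"z": 15,"ax": 0,"ay": 0,"az": 0,"gripper": 0.56},{"x": 0,"y": 0,"z": 20,"ax": 0,"ay": 0,"az": 0,"gripper": 0.56},{"x": 0,"y": 0,"z": 20,"ax": 0,"ay": 0,"az": 0,"gripper": 0.56},{"x": 0,"y": 0,"z": 20,"ax": 0,"ay": 0,"az": 0,"gripper": 0.56},{"x": 0,"y": 0,"z": 15,"ax": 0,"ay": 0,"az": 0,"gripper": 0.56}]'

```text
clock: 16.23
position: [0.413, -0.1368, 0.011]
ee_rot: [0.183, 0.983, 0.0, -0.001]
ft_force: [-0.2, 0.5, -1.3]
grip_width: 0.481
grasp_force: 30.8
```

Call:
apply_moves --rows '[{"x": 0,"y": 0,"z": 7,"ax": 0,"ay": 0,"az": 0,"gripper": 0.56},{"x": 0,"y": 0,"z": 4,"ax": 0,"ay": 0,"az": 0,"gripper": 0.56},{"x": 0,"y": 0,"z": 2,"ax": 0,"ay": 0,"az": 0,"gripper": 0.56},{"x": 0,"y": 0,"z": 2,"ax": 0,"ay": 0,"az": 0,"gripper": 0.56},{"x": 0,"y": 0,"z": 0,"ax": 0,"ay": 0,"az": 0,"gripper": 0.56}]'

```text
clock: 16.65
position: [0.4138, -0.1379, -0.0021]
ee_rot: [0.184, 0.983, 0.0, 0.0]
ft_force: [-0.4, 0.7, -2.1]
grip_width: 0.479
grasp_force: 30.8
```

Call:
apply_moves --rows '[{"x": 0,"y": 0,"z": 0,"ax": 0,"ay": 0,"az": 0,"gripper": 0.56},{"x": 0,"y": 0,"z": 0,"ax": 0,"ay": 0,"az": 0,"gripper": 0.56}]'

```text
clock: 16.82
position: [0.4137, -0.1381, -0.002]
ee_rot: [0.184, 0.983, 0.0, 0.0]
ft_force: [0.0, -0.6, -1.5]
grip_width: 0.483
grasp_force: 30.8
```

Call:
apply_moves --rows '[{"x": 0.3,"y": -1,"z": 2,"ax": 0,"ay": 0,"az": 0,"gripper": 0.56},{"x": 0,"y": 0,"z": 2,"ax": 0,"ay": 0,"az": 0,"gripper": 0.56},{"x": 0,"y": 0,"z": 1,"ax": 0,"ay": 0,"az": 0,"gripper": 0.56},{"x": 0,"y": 0,"z": 0,"ax": 0,"ay": 0,"az": 0,"gripper": 0.56}]'

```text
clock: 17.15
position: [0.4125, -0.1389, -0.0078]
ee_rot: [0.184, 0.983, -0.0, -0.0]
ft_force: [-0.1, -0.1, -0.6]
grip_width: 0.478
grasp_force: 30.8
```

Call:
apply_moves --rows '[{"x": 0,"y": 0,"z": 1,"ax": 0,"ay": 0,"az": 0,"gripper": 0.56},{"x": 0,"y": 0,"z": 1,"ax": 0,"ay": 0,"az": 0,"gripper": 0.56},{"x": 0,"y": 0,"z": 0,"ax": 0,"ay": 0,"az": 0,"gripper": 0.56},{"x": 0,"y": 0,"z": 0,"ax": 0,"ay": 0,"az": 0,"gripper": 0.56}]'

```text
clock: 17.48
position: [0.4127, -0.139, -0.0087]
ee_rot: [0.184, 0.983, 0.001, -0.0]
ft_force: [-8.7, 2.7, 23.1]
grip_width: 0.48
grasp_force: 33.3
```

Call:
apply_moves --rows '[{"x": 0,"y": 0,"z": -1,"ax": 0,"ay": 0,"az": 0,"gripper": 0.5},{"x": 0,"y": 0,"z": 0,"ax": 0,"ay": 0,"az": 0,"gripper": 0.45},{"x": 0,"y": 0,"z": 0,"ax": 0,"ay": 0,"az": 0,"gripper": 0.4},{"x": 0,"y": 0,"z": 0,"ax": 0,"ay": 0,"az": 0,"gripper": 0.38},{"x": 0,"y": 0,"z": -3,"ax": 0,"ay": 0,"az": 0,"gripper": 0.38}]'

```text
clock: 17.9
position: [0.4123, -0.1389, -0.0059]
ee_rot: [0.184, 0.983, -0.0, -0.0]
ft_force: [-0.4, 0.8, 0.9]
grip_width: 0.616
grasp_force: 0.0
```

Call:
apply_moves --rows '[{"x": 0,"y": 0,"z": -20,"ax": 0,"ay": 0,"az": 0,"gripper": 0.2},{"x": 0,"y": 0,"z": -25,"ax": 0,"ay": 0,"az": 0,"gripper": 0.2},{"x": 0,"y": 0,"z": -25,"ax": 0,"ay": 0,"az": 0,"gripper": 0.2},{"x": 0,"y": 0,"z": -20,"ax": 0,"ay": 0,"az": 0,"gripper": 0.2},{"x": 0,"y": 0,"z": -10,"ax": 0,"ay": 0,"az": 0,"gripper": 0.2}]'

```text
clock: 18.32
position: [0.4137, -0.1393, 0.0968]
ee_rot: [0.185, 0.983, 0.0, 0.001]
ft_force: [0.5, 0.5, 0.3]
grip_width: 0.798
grasp_force: 0.0
```

Run:
```python
from h import *
o=get_obs();print(o["position"],o["ft_force"])
from st import *
m=cv2.bitwise_not(mask(T,(5,90,60),(30,255,255)));r=roi(mask(T,(0,0,0),(180,255,75)))
print((r>0).sum()); r=cv2.morphologyEx(r,cv2.MORPH_CLOSE,np.ones((15,15)));r=cv2.morphologyEx(r,cv2.MORPH_OPEN,cv2.getStructuringElement(cv2.MORPH_ELLIPSE,(15,15)))
circ(r,.041,"tape",29);print("to",to(431.5,-2,110))
g=cv2.cvtColor(T["color"],cv2.COLOR_RGB2GRAY);print(g[172:212:2,242:276:2])
```

```text
[ 0.41373897 -0.13926058  0.09679213] [0.50441494 0.53178535 0.28596039]
204
tape (429.3883361816406, 0.985927164554596) 26.858354568481445 lsq [429.75327089   1.67669379] 24.853793116879157
to [ 33.7 134.1 -12.5]
[[122 121 121 121 122 121 119 120 125 128 129 123 123 122 123 123 121]
 [123 121 121 122 120 114 120 140 144 144 139 125 122 121 121 122 120]
 [127 131 132 126  93  68 102 140 146 147 142 124 122 122 121 121 120]
 [141 147 145 128  70  44  69 106 121 134 143 137 123 121 121 122 121]
 [141 147 146 133  73  38  47  55  53  70 109 129 123 120 121 122 121]
 [137 146 137  95  54  93 107 123  94  79  57  94 117 121 120 122 121]
 [133 140 104  53  80 112  86  76  94 140 103  49  93 120 119 121 121]
 [118 131  73  64 103  60  33  53  83  97 115  71  72 115 120 120 119]
 [108 118  62  81  90  53  29  43  77  87 109  75  58 110 119 120 120]
 [ 86  84  50  93 111  82  33  34  68  88  98  74  59 110 120 122 119]
 [ 74  76  47  77 136 119  55  32  60  89 105  67  78 128 122 120 120]
 [ 74  78  59  50 123 143  80  41  58  98  91  51 101 135 122 121 121]
 [ 75  80  74  47  61 102 104  98 101  75  46  66 126 144 126 121 121]
 [ 73  78  83  71  43  40  48  51  46  39  53 107 136 143 133 121 123]
 [ 73  75  86  85  72  57  49  39  35  46  93 135 139 145 138 122 123]
 [ 74  74  81  88  84  82  79  52  31  47 112 143 139 141 141 126 123]
 [ 74  74  81  87  87  85  85  66  30  41 108 144 141 137 143 129 125]
 [ 75  75  79  92  90  87  91  87  45  38  89 140 144 138 142 136 123]
 [ 76  77  80 113 132 128 126 132  76  46  71 129 134 117 111 122 123]
 [ 75  75  76 111 144 142 136 137  93  58  66  87  83  80 101 123 124]]
```

Call:
apply_moves --rows '[{"x": 3.9,"y": 17.7,"z": 0,"ax": 0,"ay": 0,"az": 0,"gripper": 0.05},{"x": 6,"y": 25,"z": 0,"ax": 0,"ay": 0,"az": 0,"gripper": 0.05},{"x": 7,"y": 25,"z": 0,"ax": 0,"ay": 0,"az": 0,"gripper": 0.05},{"x": 7,"y": 25,"z": 0,"ax": 0,"ay": 0,"az": 0,"gripper": 0.05},{"x": 6,"y": 24,"z": 0,"ax": 0,"ay": 0,"az": 0,"gripper": 0.05}]'

```text
clock: 18.78
position: [0.4264, -0.0179, 0.0934]
ee_rot: [0.184, 0.983, -0.0, -0.001]
ft_force: [0.6, 0.8, -0.0]
grip_width: 0.951
grasp_force: 0.0
```

Call:
apply_moves --rows '[{"x": 5,"y": 20,"z": 0,"ax": 0,"ay": 0,"az": 0,"gripper": 0.05},{"x": 0,"y": 0,"z": 10,"ax": 0,"ay": 0,"az": 0,"gripper": 0.05},{"x": 0,"y": 0,"z": 15,"ax": 0,"ay": 0,"az": 0,"gripper": 0.05},{"x": 0,"y": 0,"z": 15,"ax": 0,"ay": 0,"az": 0,"gripper": 0.05},{"x": 0,"y": 0,"z": 10,"ax": 0,"ay": 0,"az": 0,"gripper": 0.05}]'

```text
clock: 19.2
position: [0.4285, 0.0007, 0.0423]
ee_rot: [0.184, 0.983, -0.001, -0.001]
ft_force: [-0.8, -0.3, -0.6]
grip_width: 0.948
grasp_force: 0.0
```

Call:
apply_moves --rows '[{"x": 0,"y": 0,"z": 5,"ax": 0,"ay": 0,"az": 0,"gripper": 0.05},{"x": 0,"y": 0,"z": 0,"ax": 0,"ay": 0,"az": 0,"gripper": 0.05},{"x": 0,"y": 0,"z": 0,"ax": 0,"ay": 0,"az": 0,"gripper": 0.05}]'

```text
clock: 19.45
position: [0.4296, 0.0008, 0.0394]
ee_rot: [0.185, 0.983, -0.0, -0.0]
ft_force: [1.1, -0.2, 0.3]
grip_width: 0.949
grasp_force: 0.0
```

Call:
apply_moves --rows '[{"x": -1,"y": 0,"z": 8,"ax": 0,"ay": 0,"az": 0,"gripper": 0.05},{"x": 0,"y": 0,"z": 8,"ax": 0,"ay": 0,"az": 0,"gripper": 0.05},{"x": 0,"y": 0,"z": 8,"ax": 0,"ay": 0,"az": 0,"gripper": 0.05},{"x": 0,"y": 0,"z": 5,"ax": 0,"ay": 0,"az": 0,"gripper": 0.05},{"x": 0,"y": 0,"z": 2,"ax": 0,"ay": 0,"az": 0,"gripper": 0.05}]'

```text
clock: 19.87
position: [0.4299, 0.0006, 0.0074]
ee_rot: [0.184, 0.983, -0.0, -0.001]
ft_force: [-0.3, 0.4, -0.1]
grip_width: 0.95
grasp_force: 0.0
```

Call:
apply_moves --rows '[{"x": 0,"y": 0,"z": 0,"ax": 0,"ay": 0,"az": 0,"gripper": 0.15},{"x": 0,"y": 0,"z": 0,"ax": 0,"ay": 0,"az": 0,"gripper": 0.22},{"x": 0,"y": 0,"z": 0,"ax": 0,"ay": 0,"az": 0,"gripper": 0.28},{"x": 0,"y": 0,"z": 0,"ax": 0,"ay": 0,"az": 0,"gripper": 0.34},{"x": 0,"y": 0,"z": 0,"ax": 0,"ay": 0,"az": 0,"gripper": 0.4}]' --newtons 25

```text
clock: 20.28
position: [0.4311, 0.0011, 0.0091]
ee_rot: [0.184, 0.983, 0.0, 0.0]
ft_force: [-1.9, 0.4, 5.9]
grip_width: 0.646
grasp_force: 25.2
```

Call:
apply_moves --rows '[{"x": 0,"y": 0,"z": 0,"ax": 0,"ay": 0,"az": 0,"gripper": 0.42},{"x": 0,"y": 0,"z": 0,"ax": 0,"ay": 0,"az": 0,"gripper": 0.42}]'

```text
clock: 20.45
position: [0.4311, 0.0011, 0.0091]
ee_rot: [0.184, 0.983, 0.0, 0.0]
ft_force: [-1.2, 0.4, 7.6]
grip_width: 0.647
grasp_force: 25.2
```

Call:
apply_moves --rows '[{"x": 0,"y": 0,"z": -5,"ax": 0,"ay": 0,"az": 0,"gripper": 0.42},{"x": 0,"y": 0,"z": -15,"ax": 0,"ay": 0,"az": 0,"gripper": 0.42},{"x": 0,"y": 0,"z": -20,"ax": 0,"ay": 0,"az": 0,"gripper": 0.42},{"x": 0,"y": 0,"z": -20,"ax": 0,"ay": 0,"az": 0,"gripper": 0.42},{"x": 0,"y": 0,"z": -15,"ax": 0,"ay": 0,"az": 0,"gripper": 0.42}]'

```text
clock: 20.87
position: [0.4309, 0.0005, 0.0852]
ee_rot: [0.185, 0.983, 0.0, 0.0]
ft_force: [0.6, -0.1, -0.5]
grip_width: 0.643
grasp_force: 27.0
```

Call:
apply_moves --rows '[{"x": -10,"y": -2,"z": 0,"ax": 0,"ay": 0,"az": 0,"gripper": 0.42},{"x": -20,"y": -4,"z": 0,"ax": 0,"ay": 0,"az": 0,"gripper": 0.42},{"x": -25,"y": -5,"z": 0,"ax": 0,"ay": 0,"az": 0,"gripper": 0.42},{"x": -25,"y": -5,"z": 0,"ax": 0,"ay": 0,"az": 0,"gripper": 0.42},{"x": -25,"y": -5,"z": 0,"ax": 0,"ay": 0,"az": 0,"gripper": 0.42}]'

```text
clock: 21.28
position: [0.5218, -0.0573, 0.0839]
ee_rot: [0.184, 0.983, 0.0, 0.0]
ft_force: [1.1, 0.7, -0.2]
grip_width: 0.644
grasp_force: 27.0
```

Call:
apply_moves --rows '[{"x": -20,"y": -3,"z": 0,"ax": 0,"ay": 0,"az": 0,"gripper": 0.42},{"x": -12,"y": -1.5,"z": 0,"ax": 0,"ay": 0,"az": 0,"gripper": 0.42},{"x": 0,"y": 0,"z": 0,"ax": 0,"ay": 0,"az": 0,"gripper": 0.42},{"x": 0,"y": 0,"z": 0,"ax": 0,"ay": 0,"az": 0,"gripper": 0.42}]'

```text
clock: 21.62
position: [0.5487, -0.073, 0.0834]
ee_rot: [0.185, 0.983, -0.0, -0.0]
ft_force: [-0.4, 0.2, -1.0]
grip_width: 0.649
grasp_force: 27.0
```

Run:
```python
from h import *
o=get_obs();print(o["position"],o["ft_force"],o["grip_width"],to(549.5,-72.3,-9))
T=camera("top");m=mask(T,(0,0,160),(180,60,255));z=np.zeros_like(m);z[180:222,290:330]=m[180:222,290:330]
for k in blobs(z,20):
    w=np.array([onz(T,p[0],.018)[:2]*1000 for p in k],np.float32);A=np.c_[2*w,np.ones(len(w))];s=np.linalg.lstsq(A,(w**2).sum(1),rcond=None)[0];print("ring",s[:2],np.sqrt(s[2]+s[0]**2+s[1]**2))
```

```text
[ 0.54872756 -0.0730254   0.08338809] [-0.37002645  0.21110932 -0.98286692] 0.6488106106847032 [-0.5  1.  92.4]
ring [ 412.05145154 -125.50984673] 52.6051372489908
```

Call:
apply_moves --rows '[{"x": -0.5,"y": 1,"z": 12,"ax": 0,"ay": 0,"az": 0,"gripper": 0.42},{"x": 0,"y": 0,"z": 18,"ax": 0,"ay": 0,"az": 0,"gripper": 0.42},{"x": 0,"y": 0,"z": 18,"ax": 0,"ay": 0,"az": 0,"gripper": 0.42},{"x": 0,"y": 0,"z": 18,"ax": 0,"ay": 0,"az": 0,"gripper": 0.42},{"x": 0,"y": 0,"z": 12,"ax": 0,"ay": 0,"az": 0,"gripper": 0.42}]'

```text
clock: 22.08
position: [0.5483, -0.0709, 0.0033]
ee_rot: [0.184, 0.983, 0.0, -0.001]
ft_force: [-0.5, -0.4, -0.7]
grip_width: 0.645
grasp_force: 27.0
```

Call:
apply_moves --rows '[{"x": 0,"y": 0,"z": 0,"ax": 0,"ay": 0,"az": 0,"gripper": 0.42},{"x": 0,"y": 0,"z": 0,"ax": 0,"ay": 0,"az": 0,"gripper": 0.42},{"x": 0,"y": 0,"z": 3,"ax": 0,"ay": 0,"az": 0,"gripper": 0.42},{"x": 0,"y": 0,"z": 3,"ax": 0,"ay": 0,"az": 0,"gripper": 0.42},{"x": 0,"y": 0,"z": 0,"ax": 0,"ay": 0,"az": 0,"gripper": 0.42}]'

```text
clock: 22.5
position: [0.5501, -0.0718, -0.0003]
ee_rot: [0.184, 0.983, 0.0, 0.0]
ft_force: [0.3, -0.6, -1.0]
grip_width: 0.647
grasp_force: 27.0
```

Call:
apply_moves --rows '[{"x": 0,"y": 0,"z": 0,"ax": 0,"ay": 0,"az": 0,"gripper": 0.42},{"x": 0,"y": 0,"z": 0,"ax": 0,"ay": 0,"az": 0,"gripper": 0.42}]'

```text
clock: 22.67
position: [0.5501, -0.0719, -0.0002]
ee_rot: [0.184, 0.983, 0.0, 0.0]
ft_force: [-0.4, -0.0, -1.1]
grip_width: 0.646
grasp_force: 27.0
```

Now slow contact.

Call:
apply_moves --rows '[{"x": 0.5,"y": -0.5,"z": 3,"ax": 0,"ay": 0,"az": 0,"gripper": 0.42},{"x": 0,"y": 0,"z": 2,"ax": 0,"ay": 0,"az": 0,"gripper": 0.42},{"x": 0,"y": 0,"z": 1.5,"ax": 0,"ay": 0,"az": 0,"gripper": 0.42},{"x": 0,"y": 0,"z": 0,"ax": 0,"ay": 0,"az": 0,"gripper": 0.42}]'

```text
clock: 23.0
position: [0.5489, -0.0722, -0.0075]
ee_rot: [0.184, 0.983, -0.0, -0.0]
ft_force: [0.2, -0.7, -2.2]
grip_width: 0.641
grasp_force: 27.0
```

Call:
apply_moves --rows '[{"x": 0,"y": 0,"z": 1,"ax": 0,"ay": 0,"az": 0,"gripper": 0.42},{"x": 0,"y": 0,"z": 1,"ax": 0,"ay": 0,"az": 0,"gripper": 0.42},{"x": 0,"y": 0,"z": 0,"ax": 0,"ay": 0,"az": 0,"gripper": 0.42}]'

```text
clock: 23.25
position: [0.5493, -0.0722, -0.0087]
ee_rot: [0.184, 0.983, 0.0, -0.0]
ft_force: [-2.3, 0.2, 3.7]
grip_width: 0.652
grasp_force: 27.3
```

Call:
apply_moves --rows '[{"x": 0,"y": 0,"z": -0.5,"ax": 0,"ay": 0,"az": 0,"gripper": 0.35},{"x": 0,"y": 0,"z": 0,"ax": 0,"ay": 0,"az": 0,"gripper": 0.3},{"x": 0,"y": 0,"z": 0,"ax": 0,"ay": 0,"az": 0,"gripper": 0.22},{"x": 0,"y": 0,"z": 0,"ax": 0,"ay": 0,"az": 0,"gripper": 0.2},{"x": 0,"y": 0,"z": -3,"ax": 0,"ay": 0,"az": 0,"gripper": 0.2}]'

```text
clock: 23.67
position: [0.5489, -0.0721, -0.0059]
ee_rot: [0.184, 0.983, -0.0, -0.0]
ft_force: [0.1, 0.2, -0.2]
grip_width: 0.802
grasp_force: 0.0
```

Call:
apply_moves --rows '[{"x": 0,"y": 0,"z": -15,"ax": 0,"ay": 0,"az": 0,"gripper": 0.2},{"x": 0,"y": 0,"z": -20,"ax": 0,"ay": 0,"az": 0,"gripper": 0.2},{"x": 0,"y": 0,"z": -20,"ax": 0,"ay": 0,"az": 0,"gripper": 0.2},{"x": 0,"y": 0,"z": -20,"ax": 0,"ay": 0,"az": 0,"gripper": 0.2},{"x": 0,"y": 0,"z": -15,"ax": 0,"ay": 0,"az": 0,"gripper": 0.2}]'

```text
clock: 24.08
position: [0.5497, -0.0724, 0.0863]
ee_rot: [0.184, 0.983, 0.0, 0.001]
ft_force: [0.1, -0.6, 0.6]
grip_width: 0.802
grasp_force: 0.0
```

Call:
apply_moves --rows '[{"x": 20,"y": 4,"z": 0,"ax": 0,"ay": 0,"az": 0,"gripper": 0},{"x": 25,"y": 5,"z": 0,"ax": 0,"ay": 0,"az": 0,"gripper": 0},{"x": 25,"y": 5,"z": 0,"ax": 0,"ay": 0,"az": 0,"gripper": 0},{"x": 25,"y": 5,"z": 0,"ax": 0,"ay": 0,"az": 0,"gripper": 0},{"x": 25,"y": 5,"z": 0,"ax": 0,"ay": 0,"az": 0,"gripper": 0}]'

```text
clock: 24.5
position: [0.4451, -0.0059, 0.0845]
ee_rot: [0.184, 0.983, 0.0, 0.0]
ft_force: [-0.1, 0.6, 0.7]
grip_width: 1.001
grasp_force: 0.0
```

Call:
apply_moves --rows '[{"x": 20,"y": 2,"z": 0,"ax": 0,"ay": 0,"az": 0,"gripper": 0},{"x": 0,"y": 0,"z": 0,"ax": 0,"ay": 0,"az": -6,"gripper": 0},{"x": 0,"y": 0,"z": 0,"ax": 0,"ay": 0,"az": -6.6,"gripper": 0},{"x": 0,"y": 0,"z": 0,"ax": 0,"ay": 0,"az": -6.6,"gripper": 0},{"x": 0,"y": 0,"z": 0,"ax": 0,"ay": 0,"az": -6.6,"gripper": 0}]'

```text
clock: 24.92
position: [0.4282, 0.0028, 0.0848]
ee_rot: [-0.043, 0.999, 0.0, 0.0]
ft_force: [-0.1, 0.4, -0.7]
grip_width: 1.001
grasp_force: 0.0
```

Call:
apply_moves --rows '[{"x": 0,"y": 0,"z": 0,"ax": 0,"ay": 0,"az": -6.6,"gripper": 0},{"x": 0,"y": 0,"z": 0,"ax": 0,"ay": 0,"az": -6.2,"gripper": 0},{"x": 0,"y": 0,"z": 0,"ax": 0,"ay": 0,"az": 0,"gripper": 0},{"x": 0,"y": 0,"z": 0,"ax": 0,"ay": 0,"az": 0,"gripper": 0}]'

```text
clock: 25.25
position: [0.4282, 0.0027, 0.0847]
ee_rot: [-0.149, 0.989, 0.0, 0.0]
ft_force: [-0.8, -0.4, 0.2]
grip_width: 1.001
grasp_force: 0.0
```

Run:
```python
from h import *
o=get_obs();A=Ro.from_quat(o["ee_rot"]).as_matrix();print(o["position"],o["ft_force"],o["grip_width"],"yaw y",np.degrees(np.arctan2(A[1,1],A[0,1])),to(426.4,2,-9),A.round(3))
T=camera("top");S=camera("side")
for n,c in(("T",T),("S",S)):
    lo=(5,130,90) if n=="T" else (5,160,60)
    for k in blobs(mask(c,lo,(16,255,255)),30):
        w=np.array([onz(c,p[0],.022)[:2]*1000 for p in k],np.float32);x=w.mean(0)
        if np.hypot(*(x-[426,2]))<70: print(n,cv2.minAreaRect(w),cv2.contourArea(k))
```

```text
[0.42824745 0.00273358 0.08466342] [-0.84988409 -0.3794027   0.24969527] 1.0011403616114452 yaw y 107.15082055398331 [ 2.  -0.2 93.7] [[-0.956 -0.295  0.   ]
 [-0.295  0.956  0.   ]
 [-0.     0.    -1.   ]]
S ((420.61981201171875, 24.836652755737305), (91.86658477783203, 31.45746612548828), 17.10576820373535) 430.5
S ((404.7904052734375, -23.073482513427734), (33.66911697387695, 24.5440673828125), 19.00411605834961) 111.5
S ((462.9394836425781, -4.47114372253418), (26.44807243347168, 21.851137161254883), 19.006546020507812) 84.0
```

Call:
apply_moves --rows '[{"x": 1.5,"y": 0,"z": 12,"ax": 0,"ay": 0,"az": 0,"gripper": 0},{"x": 0,"y": 0,"z": 18,"ax": 0,"ay": 0,"az": 0,"gripper": 0},{"x": 0,"y": 0,"z": 18,"ax": 0,"ay": 0,"az": 0,"gripper": 0},{"x": 0,"y": 0,"z": 18,"ax": 0,"ay": 0,"az": 0,"gripper": 0},{"x": 0,"y": 0,"z": 6,"ax": 0,"ay": 0,"az": 0,"gripper": 0}]'

```text
clock: 25.77
position: [0.4255, 0.0021, 0.0106]
ee_rot: [-0.15, 0.989, -0.0, -0.001]
ft_force: [-1.8, -1.1, -0.3]
grip_width: 1.002
grasp_force: 0.0
```

Call:
apply_moves --rows '[{"x": 0,"y": 0,"z": 0,"ax": 0,"ay": 0,"az": 0,"gripper": 0},{"x": 0,"y": 0,"z": 0,"ax": 0,"ay": 0,"az": 0,"gripper": 0},{"x": 0,"y": 0,"z": 0,"ax": 0,"ay": 0,"az": 0,"gripper": 0}]'

```text
clock: 26.02
position: [0.4274, 0.0024, 0.0134]
ee_rot: [-0.15, 0.989, 0.0, 0.001]
ft_force: [0.9, 0.1, 0.6]
grip_width: 0.996
grasp_force: 0.0
```

Run:
```python
from h import *
o=get_obs();print(o["position"],o["ft_force"],to(426.4,2,-12))
```

```text
[0.42744149 0.00239328 0.01338629] [0.91108627 0.09016217 0.63296398] [ 1.1 -0.1 25.4]
```

Call:
apply_moves --rows '[{"x": 1,"y": 0,"z": 6,"ax": 0,"ay": 0,"az": 0,"gripper": 0},{"x": 0,"y": 0,"z": 6,"ax": 0,"ay": 0,"az": 0,"gripper": 0},{"x": 0,"y": 0,"z": 6,"ax": 0,"ay": 0,"az": 0,"gripper": 0},{"x": 0,"y": 0,"z": 4,"ax": 0,"ay": 0,"az": 0,"gripper": 0},{"x": 0,"y": 0,"z": 2,"ax": 0,"ay": 0,"az": 0,"gripper": 0}]'

```text
clock: 26.43
position: [0.4253, 0.0019, -0.0123]
ee_rot: [-0.151, 0.989, -0.0, -0.0]
ft_force: [-0.7, 0.4, 0.3]
grip_width: 1.001
grasp_force: 0.0
```

Call:
apply_moves --rows '[{"x": 0,"y": 0,"z": 0,"ax": 0,"ay": 0,"az": 0,"gripper": 0.12},{"x": 0,"y": 0,"z": 0,"ax": 0,"ay": 0,"az": 0,"gripper": 0.18},{"x": 0,"y": 0,"z": 0,"ax": 0,"ay": 0,"az": 0,"gripper": 0.24},{"x": 0,"y": 0,"z": 0,"ax": 0,"ay": 0,"az": 0,"gripper": 0.3},{"x": 0,"y": 0,"z": 0,"ax": 0,"ay": 0,"az": 0,"gripper": 0.36}]' --newtons 40

```text
clock: 26.85
position: [0.426, 0.0021, -0.0111]
ee_rot: [-0.151, 0.989, 0.0, 0.0]
ft_force: [-3.2, -1.1, 6.2]
grip_width: 0.712
grasp_force: 42.8
```

Call:
apply_moves --rows '[{"x": 0,"y": 0,"z": 0,"ax": 0,"ay": 0,"az": 0,"gripper": 0.38},{"x": 0,"y": 0,"z": 0,"ax": 0,"ay": 0,"az": 0,"gripper": 0.38}]'

```text
clock: 27.02
position: [0.4259, 0.0021, -0.0111]
ee_rot: [-0.151, 0.989, 0.0, 0.0]
ft_force: [-2.5, -0.0, 6.0]
grip_width: 0.716
grasp_force: 42.8
```

Call:
apply_moves --rows '[{"x": 0,"y": 0,"z": -5,"ax": 0,"ay": 0,"az": 0,"gripper": 0.38},{"x": 0,"y": 0,"z": -15,"ax": 0,"ay": 0,"az": 0,"gripper": 0.38},{"x": 0,"y": 0,"z": -20,"ax": 0,"ay": 0,"az": 0,"gripper": 0.38},{"x": 0,"y": 0,"z": -20,"ax": 0,"ay": 0,"az": 0,"gripper": 0.38},{"x": 0,"y": 0,"z": -20,"ax": 0,"ay": 0,"az": 0,"gripper": 0.38}]'

```text
clock: 27.43
position: [0.4255, 0.0017, 0.0696]
ee_rot: [-0.151, 0.989, -0.0, -0.0]
ft_force: [0.9, 0.9, -1.9]
grip_width: 0.715
grasp_force: 44.9
```

Call:
apply_moves --rows '[{"x": 5,"y": -14,"z": 0,"ax": 0,"ay": 0,"az": 0,"gripper": 0.38},{"x": 9,"y": -25,"z": 0,"ax": 0,"ay": 0,"az": 0,"gripper": 0.38},{"x": 9,"y": -25,"z": 0,"ax": 0,"ay": 0,"az": 0,"gripper": 0.38},{"x": 9,"y": -25,"z": 0,"ax": 0,"ay": 0,"az": 0,"gripper": 0.38},{"x": 9,"y": -25,"z": 0,"ax": 0,"ay": 0,"az": 0,"gripper": 0.38}]'

```text
clock: 27.85
position: [0.4204, -0.1202, 0.0689]
ee_rot: [-0.151, 0.989, 0.0, 0.0]
ft_force: [0.6, 0.1, -2.0]
grip_width: 0.714
grasp_force: 44.9
```

Call:
apply_moves --rows '[{"x": 6,"y": -17,"z": 0,"ax": 0,"ay": 0,"az": 0,"gripper": 0.38},{"x": 4,"y": -12,"z": 0,"ax": 0,"ay": 0,"az": 0,"gripper": 0.38},{"x": 0,"y": 0,"z": 0,"ax": 0,"ay": 0,"az": 4,"gripper": 0.38},{"x": 0,"y": 0,"z": 0,"ax": 0,"ay": 0,"az": 6.5,"gripper": 0.38},{"x": 0,"y": 0,"z": 0,"ax": 0,"ay": 0,"az": 6.5,"gripper": 0.38}]'

```text
clock: 28.27
position: [0.4195, -0.15, 0.0686]
ee_rot: [0.0, 1.0, 0.0, -0.0]
ft_force: [0.5, 0.7, -2.7]
grip_width: 0.715
grasp_force: 44.9
```

Call:
apply_moves --rows '[{"x": 0,"y": 0,"z": 0,"ax": 0,"ay": 0,"az": 6.5,"gripper": 0.38},{"x": 0,"y": 0,"z": 0,"ax": 0,"ay": 0,"az": 6.5,"gripper": 0.38},{"x": 0,"y": 0,"z": 0,"ax": 0,"ay": 0,"az": 6.5,"gripper": 0.38},{"x": 0,"y": 0,"z": 0,"ax": 0,"ay": 0,"az": 6.5,"gripper": 0.38},{"x": 0,"y": 0,"z": 0,"ax": 0,"ay": 0,"az": 6.5,"gripper": 0.38}]'

```text
clock: 28.68
position: [0.4196, -0.1496, 0.0687]
ee_rot: [0.28, 0.96, 0.0, -0.0]
ft_force: [-0.2, 0.3, -2.0]
grip_width: 0.714
grasp_force: 44.9
```

Call:
apply_moves --rows '[{"x": 0,"y": 0,"z": 0,"ax": 0,"ay": 0,"az": 6.5,"gripper": 0.38},{"x": 0,"y": 0,"z": 0,"ax": 0,"ay": 0,"az": 6.1,"gripper": 0.38},{"x": 0,"y": 0,"z": 0,"ax": 0,"ay": 0,"az": 3,"gripper": 0.38},{"x": 0,"y": 0,"z": 0,"ax": 0,"ay": 0,"az": 0,"gripper": 0.38},{"x": 0,"y": 0,"z": 0,"ax": 0,"ay": 0,"az": 0,"gripper": 0.38}]'

```text
clock: 29.1
position: [0.4197, -0.1496, 0.0686]
ee_rot: [0.404, 0.915, 0.0, -0.0]
ft_force: [-0.9, -1.0, -2.0]
grip_width: 0.713
grasp_force: 44.9
```

Run:
```python
from h import *
o=get_obs();A=Ro.from_quat(o["ee_rot"]).as_matrix();print(o["position"],o["ft_force"],o["grip_width"],"yaw y",np.degrees(np.arctan2(A[1,1],A[0,1])),to(330.8,-289.5,69),o["joint_pos"])
```

```text
[ 0.41970219 -0.14958122  0.06861509] [-0.91269    -0.97177573 -1.99958545] 0.7130137571638531 yaw y 42.37503313887426 [ -43.4 -160.    -0.4] [-0.63000521  0.09464605  0.91989859  2.12260223 -0.09205981  0.96354798
  1.07994598]
```

Call:
apply_moves --rows '[{"x": -3,"y": -12,"z": 0,"ax": 0,"ay": 0,"az": 0.6,"gripper": 0.38},{"x": -6,"y": -22,"z": 0,"ax": 0,"ay": 0,"az": 0,"gripper": 0.38},{"x": -6,"y": -22,"z": 0,"ax": 0,"ay": 0,"az": 0,"gripper": 0.38},{"x": -6,"y": -22,"z": 0,"ax": 0,"ay": 0,"az": 0,"gripper": 0.38},{"x": -6,"y": -22,"z": 0,"ax": 0,"ay": 0,"az": 0,"gripper": 0.38}]'

```text
clock: 29.52
position: [0.3618, -0.2377, 0.0685]
ee_rot: [0.409, 0.913, 0.0, -0.0]
ft_force: [1.0, -0.5, -1.5]
grip_width: 0.716
grasp_force: 44.9
```

Call:
apply_moves --rows '[{"x": -6,"y": -22,"z": 0,"ax": 0,"ay": 0,"az": 0,"gripper": 0.38},{"x": -6,"y": -22,"z": 0,"ax": 0,"ay": 0,"az": 0,"gripper": 0.38},{"x": -4,"y": -16,"z": 0,"ax": 0,"ay": 0,"az": 0,"gripper": 0.38},{"x": 0,"y": 0,"z": 0,"ax": 0,"ay": 0,"az": 0,"gripper": 0.38},{"x": 0,"y": 0,"z": 0,"ax": 0,"ay": 0,"az": 0,"gripper": 0.38}]'

```text
clock: 29.93
position: [0.3278, -0.2891, 0.0684]
ee_rot: [0.41, 0.912, 0.0, -0.0]
ft_force: [-0.4, -0.2, -2.4]
grip_width: 0.712
grasp_force: 44.9
```

Run:
```python
from h import *
o=get_obs();A=Ro.from_quat(o["ee_rot"]).as_matrix();print(o["position"],o["ft_force"],o["grip_width"],"yaw y",np.degrees(np.arctan2(A[1,1],A[0,1])),to(330.8,-289.5,-7),o["joint_pos"])
T=camera("top")
# ring, tape check from top view
for nm,m,z,uv,R in(("ring",mask(T,(0,0,170),(180,60,255)),.018,(.413,-.139),22),("tape",mask(T,(0,0,0),(180,255,70)),.023,(.5495,-.0723),29)):
    p=proj(T,[[*uv,z]])[0].astype(int);q=np.zeros_like(m);q[p[1]-15:p[1]+16,p[0]-15:p[0]+16]=m[p[1]-15:p[1]+16,p[0]-15:p[0]+16]
    for k in blobs(q,40):
        w=np.array([onz(T,a[0],z)[:2]*1000 for a in k],np.float32);A2=np.c_[2*w,np.ones(len(w))];s=np.linalg.lstsq(A2,(w**2).sum(1),rcond=None)[0];print(nm,s[:2],np.sqrt(s[2]+s[0]**2+s[1]**2))
```

```text
[ 0.32783055 -0.28910485  0.06844882] [-0.38401002 -0.23041942 -2.37559206] 0.7122565628702009 yaw y 41.552313546415675 [-2.3  2.  75.4] [-0.40737369  0.07497484  1.07852007  2.14585767 -0.08067929  0.96204743
  1.4414195 ]
ring [ 412.99867541 -139.95925085] 21.364528167655212
```

Call:
apply_moves --rows '[{"x": -2.3,"y": 2,"z": 10,"ax": 0,"ay": 0,"az": 0,"gripper": 0.38},{"x": 0,"y": 0,"z": 15,"ax": 0,"ay": 0,"az": 0,"gripper": 0.38},{"x": 0,"y": 0,"z": 15,"ax": 0,"ay": 0,"az": 0,"gripper": 0.38},{"x": 0,"y": 0,"z": 15,"ax": 0,"ay": 0,"az": 0,"gripper": 0.38},{"x": 0,"y": 0,"z": 8,"ax": 0,"ay": 0,"az": 0,"gripper": 0.38}]'

```text
clock: 30.4
position: [0.3317, -0.2873, 0.0039]
ee_rot: [0.408, 0.913, 0.0, -0.001]
ft_force: [-0.0, -0.4, -2.9]
grip_width: 0.713
grasp_force: 44.9
```

Call:
apply_moves --rows '[{"x": 0,"y": 0,"z": 0,"ax": 0,"ay": 0,"az": 0,"gripper": 0.38},{"x": 0,"y": 0,"z": 0,"ax": 0,"ay": 0,"az": 0,"gripper": 0.38},{"x": 0,"y": 0,"z": 0,"ax": 0,"ay": 0,"az": 0,"gripper": 0.38}]'

```text
clock: 30.65
position: [0.3325, -0.2885, 0.006]
ee_rot: [0.409, 0.913, 0.0, 0.0]
ft_force: [0.7, -0.3, -1.0]
grip_width: 0.713
grasp_force: 44.9
```

Run:
```python
from h import *
o=get_obs();A=Ro.from_quat(o["ee_rot"]).as_matrix();print(o["position"],o["ft_force"],"yaw y",np.degrees(np.arctan2(A[1,1],A[0,1])),to(330.8,-289.5,-7))
```

```text
[ 0.33247904 -0.2885165   0.00599209] [ 0.68466616 -0.31250692 -1.00296129] yaw y 41.708161518561 [ 0.4 -1.9 13. ]
```

Call:
apply_moves --rows '[{"x": 0.4,"y": -1.9,"z": 4,"ax": 0,"ay": 0,"az": 0,"gripper": 0.38},{"x": 0,"y": 0,"z": 4,"ax": 0,"ay": 0,"az": 0,"gripper": 0.38},{"x": 0,"y": 0,"z": 2,"ax": 0,"ay": 0,"az": 0,"gripper": 0.38},{"x": 0,"y": 0,"z": 1,"ax": 0,"ay": 0,"az": 0,"gripper": 0.38},{"x": 0,"y": 0,"z": 0,"ax": 0,"ay": 0,"az": 0,"gripper": 0.38}]'

```text
clock: 31.07
position: [0.3301, -0.2895, -0.0057]
ee_rot: [0.41, 0.912, 0.0, -0.0]
ft_force: [0.4, -0.6, -1.8]
grip_width: 0.716
grasp_force: 44.9
```

Call:
apply_moves --rows '[{"x": 0,"y": 0,"z": 1,"ax": 0,"ay": 0,"az": 0,"gripper": 0.38},{"x": 0,"y": 0,"z": 1,"ax": 0,"ay": 0,"az": 0,"gripper": 0.38},{"x": 0,"y": 0,"z": 0,"ax": 0,"ay": 0,"az": 0,"gripper": 0.38}]'

```text
clock: 31.32
position: [0.3304, -0.2896, -0.007]
ee_rot: [0.41, 0.912, 0.0, -0.0]
ft_force: [-4.4, 3.9, 13.1]
grip_width: 0.712
grasp_force: 46.5
```

Contact at the predicted height. Release and retreat.

Call:
apply_moves --rows '[{"x": 0,"y": 0,"z": -0.8,"ax": 0,"ay": 0,"az": 0,"gripper": 0.28},{"x": 0,"y": 0,"z": 0,"ax": 0,"ay": 0,"az": 0,"gripper": 0.22},{"x": 0,"y": 0,"z": 0,"ax": 0,"ay": 0,"az": 0,"gripper": 0.15},{"x": 0,"y": 0,"z": 0,"ax": 0,"ay": 0,"az": 0,"gripper": 0.12},{"x": 0,"y": 0,"z": -3,"ax": 0,"ay": 0,"az": 0,"gripper": 0.12}]'

```text
clock: 31.73
position: [0.33, -0.2894, -0.0039]
ee_rot: [0.409, 0.912, -0.0, -0.0]
ft_force: [-0.3, 0.7, 0.4]
grip_width: 0.877
grasp_force: 0.0
```

Call:
apply_moves --rows '[{"x": 0,"y": 0,"z": -15,"ax": 0,"ay": 0,"az": 0,"gripper": 0.12},{"x": 0,"y": 0,"z": -20,"ax": 0,"ay": 0,"az": 0,"gripper": 0.12},{"x": 0,"y": 0,"z": -25,"ax": 0,"ay": 0,"az": 0,"gripper": 0.12},{"x": 0,"y": 0,"z": -25,"ax": 0,"ay": 0,"az": 0,"gripper": 0.12},{"x": 0,"y": 0,"z": -25,"ax": 0,"ay": 0,"az": 0,"gripper": 0.12}]'

```text
clock: 32.15
position: [0.3296, -0.2901, 0.1071]
ee_rot: [0.41, 0.912, -0.001, -0.0]
ft_force: [0.7, 0.4, 0.1]
grip_width: 0.879
grasp_force: 0.0
```

Call:
apply_moves --rows '[{"x": 0,"y": 0,"z": -25,"ax": 0,"ay": 0,"az": 0,"gripper": 0.12},{"x": 5,"y": 25,"z": 0,"ax": 0,"ay": 0,"az": 0,"gripper": 0.12},{"x": 5,"y": 25,"z": 0,"ax": 0,"ay": 0,"az": 0,"gripper": 0.12},{"x": 5,"y": 25,"z": 0,"ax": 0,"ay": 0,"az": 0,"gripper": 0.12},{"x": 5,"y": 25,"z": 0,"ax": 0,"ay": 0,"az": 0,"gripper": 0.12}]'

```text
clock: 32.57
position: [0.3923, -0.2072, 0.1316]
ee_rot: [0.41, 0.912, 0.001, 0.0]
ft_force: [1.1, -0.4, 0.8]
grip_width: 0.874
grasp_force: 0.0
```

Call:
apply_moves --rows '[{"x": 5,"y": 25,"z": 0,"ax": 0,"ay": 0,"az": 0,"gripper": 0.12},{"x": 5,"y": 25,"z": 0,"ax": 0,"ay": 0,"az": 0,"gripper": 0.12},{"x": 5,"y": 25,"z": 0,"ax": 0,"ay": 0,"az": 0,"gripper": 0.12},{"x": 5,"y": 25,"z": 0,"ax": 0,"ay": 0,"az": 0,"gripper": 0.12},{"x": 5,"y": 25,"z": 0,"ax": 0,"ay": 0,"az": 0,"gripper": 0.12}]'

```text
clock: 32.98
position: [0.4691, -0.1054, 0.1314]
ee_rot: [0.41, 0.912, 0.0, 0.0]
ft_force: [0.8, 0.2, 0.6]
grip_width: 0.876
grasp_force: 0.0
```

Run:
```python
from h import *
o=get_obs();print(o["position"],o["ft_force"],o["clock"])
T=camera("top");S=camera("side")
im=np.zeros((600,800,3),np.uint8)
def put(c,p,X,Y):
    u=proj(c,[p])[0].astype(int);x0=max(0,min(u[0]-25,512-50));y0=max(0,min(u[1]-37,384-75));b=cv2.resize(c["color"][y0:y0+75,x0:x0+50,::-1],(200,300),interpolation=cv2.INTER_CUBIC);im[Y:Y+300,X:X+200]=b;print(x0,y0)
for i,p in enumerate([[.344,.261,.01],[.413,-.139,.01],[.5495,-.0723,.01],[.331,-.2895,.01]]):
    put(T,p,200*i,0);put(S,p,200*i,300)
cv2.imwrite("pics/final.png",im)
```

```text
[ 0.46907041 -0.10536834  0.13141889] [0.79099791 0.20206533 0.64942452] 32.9833
128 184
234 273
284 162
259 111
260 110
200 117
343 196
305 75
```

View pics/final.png

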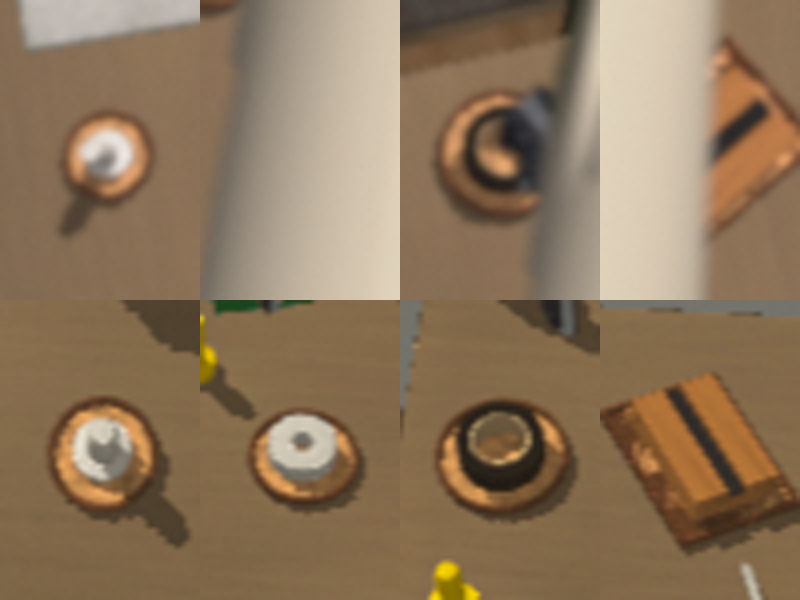

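Run:
```python
from h import *
S=camera("side")
w=np.array([onz(S,(305+(x-600)/4-.4,75+(y-300)/4-.4),.026)[:2]*1000 for x,y in((633,402),(713,373),(797,485),(697,508))],np.float32)
print(w,w.mean(0))
hsv=cv2.cvtColor(S["color"],cv2.COLOR_RGB2HSV)
for r in range(94,136,3):print(r,[tuple(hsv[r,c][[1,2]]) for c in range(306,356,3)])
```

```text
[[ 384.92923 -303.5682 ]
 [ 339.90247 -346.41534]
 [ 265.32217 -269.9072 ]
 [ 322.5635  -230.36115]] [ 328.17932 -287.563  ]
94 [(np.uint8(107), np.uint8(133)), (np.uint8(108), np.uint8(134)), (np.uint8(112), np.uint8(134)), (np.uint8(116), np.uint8(134)), (np.uint8(114), np.uint8(132)), (np.uint8(110), np.uint8(132)), (np.uint8(110), np.uint8(132)), (np.uint8(127), np.uint8(135)), (np.uint8(166), np.uint8(157)), (np.uint8(169), np.uint8(142)), (np.uint8(110), np.uint8(130)), (np.uint8(112), np.uint8(130)), (np.uint8(113), np.uint8(131)), (np.uint8(111), np.uint8(131)), (np.uint8(112), np.uint8(130)), (np.uint8(111), np.uint8(131)), (np.uint8(112), np.uint8(132))]
97 [(np.uint8(114), np.uint8(132)), (np.uint8(114), np.uint8(134)), (np.uint8(113), np.uint8(133)), (np.uint8(110), np.uint8(134)), (np.uint8(123), np.uint8(135)), (np.uint8(153), np.uint8(110)), (np.uint8(145), np.uint8(88)), (np.uint8(177), np.uint8(177)), (np.uint8(176), np.uint8(181)), (np.uint8(175), np.uint8(179)), (np.uint8(145), np.uint8(111)), (np.uint8(109), np.uint8(131)), (np.uint8(112), np.uint8(130)), (np.uint
[... 5953 characters left out ...]
 (np.uint8(148), np.uint8(76)), (np.uint8(116), np.uint8(75)), (np.uint8(112), np.uint8(80)), (np.uint8(108), np.uint8(80)), (np.uint8(112), np.uint8(89))]
133 [(np.uint8(115), np.uint8(129)), (np.uint8(113), np.uint8(129)), (np.uint8(111), np.uint8(129)), (np.uint8(111), np.uint8(131)), (np.uint8(112), np.uint8(132)), (np.uint8(112), np.uint8(130)), (np.uint8(166), np.uint8(97)), (np.uint8(161), np.uint8(109)), (np.uint8(163), np.uint8(108)), (np.uint8(147), np.uint8(64)), (np.uint8(122), np.uint8(73)), (np.uint8(112), np.uint8(80)), (np.uint8(113), np.uint8(106)), (np.uint8(114), np.uint8(130)), (np.uint8(112), np.uint8(127)), (np.uint8(111), np.uint8(131)), (np.uint8(113), np.uint8(131))]
```

Call:
apply_moves --rows '[{"x": 4,"y": 25,"z": -10,"ax": 0,"ay": 0,"az": 0,"gripper": 0.12},{"x": 4,"y": 25,"z": -10,"ax": 0,"ay": 0,"az": 0,"gripper": 0.12},{"x": 4,"y": 25,"z": 0,"ax": 0,"ay": 0,"az": 0,"gripper": 0.12},{"x": 20,"y": 25,"z": 0,"ax": 0,"ay": 0,"az": 0,"gripper": 0.12},{"x": 20,"y": 25,"z": 0,"ax": 0,"ay": 0,"az": 0,"gripper": 0.12}]'

```text
clock: 33.55
position: [0.5276, 0.0147, 0.1517]
ee_rot: [0.411, 0.912, -0.0, 0.0]
ft_force: [-0.3, 0.3, 0.6]
grip_width: 0.885
grasp_force: 0.0
```

Run:
```python
from h import *
print(get_obs()["position"])
for n,lo,hi in(("top",(5,145,60),(14,255,255)),("side",(5,160,100),(16,255,255))):
    c=camera(n);m=mask(c,lo,hi);p=proj(c,[[.331,-.2895,.026]])[0].astype(int);q=np.zeros_like(m);q[p[1]-32:p[1]+33,p[0]-32:p[0]+33]=m[p[1]-32:p[1]+33,p[0]-32:p[0]+33]
    for op in(3,5):
        z=cv2.morphologyEx(cv2.morphologyEx(q,cv2.MORPH_CLOSE,np.ones((7,7))),cv2.MORPH_OPEN,np.ones((op,op)))
        for k in blobs(z,100):
            w=np.array([onz(c,a[0],.026)[:2]*1000 for a in k],np.float32);print(n,op,cv2.minAreaRect(w))
    # groove: dark strip
    d=mask(c,(0,0,0),(180,255,70 if n=="top" else 55));q=np.zeros_like(d);q[p[1]-32:p[1]+33,p[0]-32:p[0]+33]=d[p[1]-32:p[1]+33,p[0]-32:p[0]+33]
    for k in blobs(q,15):
        w=np.array([onz(c,a[0],.018)[:2]*1000 for a in k],np.float32);print(" groove",n,cv2.minAreaRect(w))
```

```text
[0.52757859 0.01468613 0.15169036]
top 3 ((329.7362060546875, -284.8323059082031), (74.81293487548828, 113.54609680175781), 40.53524398803711)
top 5 ((328.7550354003906, -286.1154479980469), (71.6536865234375, 112.87104034423828), 40.53525161743164)
 groove top ((328.54376220703125, -290.7344665527344), (7.802778720855713, 89.75088500976562), 41.17322540283203)
side 3 ((332.243408203125, -273.54107666015625), (84.18307495117188, 117.53321838378906), 41.82343673706055)
side 5 ((332.5136413574219, -273.84307861328125), (84.18307495117188, 116.70596313476562), 41.82343673706055)
 groove side ((330.677490234375, -292.9290466308594), (5.520150184631348, 91.94873809814453), 40.54914855957031)
```

```bash
python3 -c "
from workcell import *
print(hand_in())"
```

```text
the job is handed in; nothing more can be done
None
```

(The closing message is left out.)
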